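# Build up the gear stack on a gearbox shaft

### The arm

A 6-joint arm with a two-finger parallel gripper is mounted at the origin on the work surface. World frame = base frame: x ahead of the robot, y to its left, z up, the work surface at z = 0. Lengths are in m, angles in rad, forces in N, time in s.
With the tool pointing down it reaches from about 0.3 to 0.85 m from the base axis. Payload 5.4 kg.
Tool frame: the origin (TCP) lies where the fingers leave the gripper's body, on its centre line; the fingertips stand 73 mm ahead of it and the grasp point (between the pads) lies 54 mm ahead of it; z points along the fingers, y is the direction in which the jaws open and shut (so a half turn about z gives the same grasp; the last joint's range is limited). The gripper opens to 85 mm and grips with 20 to 120 N. Pads are 22 mm wide; open, the fingers measure 114 mm over their backs; the gripper's body (76 mm by 85 mm) begins 54 mm behind the grasp point. The pads swing forward as they close: fully open they stand 13 mm farther back than shut.
Start: joints at [-1.363, 0.158, 1.597, -0, 1.386, -0.21], TCP at [0.233, -0.526, 0.304] pointing down, gripper open.
Joint ranges: [-2.91, 2.91], [-0.94, 2.29], [0.18, 2.7], [-1.29, 4.43], [0.17, 2.64], [-3, 3]. Speed limits (rad/s): [2.57, 2.57, 3.14, 3.14, 3.14, 3.14].

### API

Orientations are given as a rotation vector (axis times angle).
In Python, from plant import arm gives the robot as it stands.
- The arm moves only by the tool step_arm, never from a script. Its argument "commands" is a list of rows, each a list of 3 entries, a list of its own where there are three numbers: the shift along the tool's x, y, z in m, then the turn, a rotation vector about the tool's x, y, z in rad, then the opening, from 0 (shut) to 1 (fully open). In form: [[[dx, dy, dz], [wx, wy, wz], fingers], ...]. A call has 1 to 20 rows; each row shifts and turns the commanded pose from where the row before left it, along the tool's axes as they then stand; what a row does not reach is not made up. A row lasts 1/12 s, in which the tool goes at most 41.7 mm and 7.16 degrees, less where a joint would pass 70% of its speed; a pose out of reach is approached as far as the arm can. A call with a gripper value outside its range is refused whole. The fingers move at their own pace and stop on an object; "squeeze" is the grip in N (left out, the last holds). Time passes only in rows, so rows that do not move let the fingers close. It gives the time, the measured TCP pose, the force and the opening at its end, in the units of the state.
- arm.state(): the state, without advancing time (a new reading comes with each control period).
- arm.grab_frame(name): name is "scene" or "side" or "wrist"; returns a dict with "image" (420x560x3 uint8, red, green, blue), "z_map" (420x560 float32, m along the optical axis (not along the pixel's ray), 0 where there is no reading), "K" (3x3 intrinsics, pixels), "rvec" (rotation vector, rad) and "tvec" (3), from world to camera coordinates, as OpenCV has them. Camera axes: x right, y down, z forward; pixel columns grow to the right and rows downward; lengths in m; the calibration is good to about 2 mm. A picture is of the moment at which its call begins.
- arm.job_done(): hands the job in, once; it reports no verdict.
The state is a dict: "time": time; "q": joint angles; "joint_velocities": joint speeds; "joint_torque": joint torques, N m; "position": TCP position; "eef_rot": TCP orientation; "force": force on the tool from outside, world axes, zero at the start; "wrist_torque": the same for the moment, N m; "width": finger opening in m.
Only numpy, scipy, OpenCV 4.12 (cv2) and the standard library are available. Lean on these libraries where they do the work, as an engineer would, in place of code of your own. Each camera call takes 0.05 s, during which the arm holds its last target.

### The job

Build up the gearbox shaft that stands in the holding fixture: first the speed gear, then the brass synchro ring over the gear's cone, then the synchroniser hub with its sleeve, and last the ball bearing. Take them one at a time from where they lie, keep each the same side up, and lower it down the shaft until it rests flat on the part below, rather than letting it drop. Leave the tools, tin and can on the bench where they are.

Things in the scene. Friction and masses are not known exactly. Their poses are not given: they have to be found in the camera images.
- shaft_seat (a point): Upright stepped shaft in a fixed holding fixture: green base 110 x 110 x 12 mm, dark collar, toothed pinion 56 mm across, then the bare bright shaft. Point: on the axis in the pinion's flat top face, 52 mm above the bench; z up. Above it the shaft is 26 mm thick up to 22 mm, 22 mm from 24 to 36, 18 mm from 38 to 51, tapering to a 10 mm nose at its tip 57 mm up; bevelled steps.
- gear_center (a point): Speed gear, the largest part: bright steel toothed disc 66 mm across, 13 mm thick, a plain cone on top (41 mm wide at its foot, 36 at its top, 10 mm high); 23 mm high in all, bore 30 mm, 320 g, lying flat, cone up. Point: on its axis half-way up, 11.5 mm above its underside; z up. Seated, its underside is on the pinion's face.
- ring_center (a point): Synchro ring: brass, small teeth round its lower edge, three lugs; 57 mm across, bore 44 mm, 8 mm high, 70 g, lying flat. Point: on its axis half-way up, 4 mm above its underside; z up. Seated, it surrounds the gear's cone and rests on the gear's disc, underside 13 mm above the pinion's face.
- hub_center (a point): Synchroniser hub with sleeve, one piece: black grooved sleeve 62 mm across, bright hub inside with three small brass keys; 14 mm high, bore 26 mm, 240 g, lying flat. Point: on its axis half-way up, 7 mm above its underside; z up. Seated, it rests on the top of the gear's cone, just clear of the brass ring, underside 23 mm above the pinion's face.
- bearing_center (a point): Ball bearing, the smallest part: bright steel outer and inner rings, orange-brown seal between; 46 mm across, 12 mm high, bore 22 mm, 110 g, lying flat. Point: on its axis half-way up, 6 mm above its underside; z up. Seated, it rests on the hub, underside 37 mm above the pinion's face.
- socket: A black impact socket standing upright, 35 mm in diameter and 38 mm high, loose; bystander. Origin: the centre of its underside.
- grease_tin: A round blue tin with a yellow-topped metal lid, 63 mm in diameter and 33 mm high, loose; bystander. Origin: the centre of its underside.
- circlip_pliers: Circlip pliers with red handles lying flat, 155 mm long, 50 mm wide, 14 mm high, loose; bystander. Origin: near the middle, at bench height; the nose points along x.
- mallet: A mallet with a black rubber head 90 mm long and 48 mm in diameter and a wooden handle, lying, 270 mm long in all and 48 mm high, loose; bystander. Origin: at bench height, 95 mm from the head's axis along the handle; the head lies towards x.
- spray_can: A standing red and white spray can, 56 mm in diameter and 170 mm high, loose; bystander. Origin: the centre of its underside.
There are look-alikes about, which are no part of the job. Leave any orange or turquoise look-alike of the part that bears gear_center alone.

How it is judged:
By the outcome, as a careful person would: the job done as asked, in the order asked, and still so for the second after the job is handed in, with the robot touching nothing.
It also fails if it takes over 125 s, if anything falls off the work surface, if the arm or the gripper's body presses on something with over 40 N, if the wrist force passes 120 N, or if a joint passes its speed limit or range.

## Working session

There is one attempt and no reset: what is moved stays moved. The work goes in short steps, Python scripts to look and compute and a tool call to move; the robot and the scene stay as the last step left them, time stands still between calls to the robot, and variables do not carry over. Pictures are saved under pics/ and viewed, and the job is handed in when it is done.

Besides the shell and the picture viewer there is one more tool, called after ">>>" by a JSON object that holds its "op" and its "data", one argument or row to a line. step_arm: Moves the arm, as the interface text tells. Its arguments: {"type":"object","properties":{"commands":{"type":"array"},"squeeze":{"type":"number"}},"required":["commands"]}

```bash
ls; mkdir -p pics
cat > h.py <<'E'
import numpy as np,cv2
from plant import arm
def grab(n,save=None):
    f=arm.grab_frame(n)
    if save: cv2.imwrite('pics/'+save,f['image'][:,:,::-1])
    f['R']=cv2.Rodrigues(np.array(f['rvec'],float))[0]; f['t']=np.array(f['tvec'],float).ravel()
    return f
def cloud(f):
    z=f['z_map'];K=f['K'];v,u=np.mgrid[:z.shape[0],:z.shape[1]]
    P=np.stack([(u-K[0,2])/K[0,0]*z,(v-K[1,2])/K[1,1]*z,z],-1)
    W=(P-f['t'])@f['R']; W[z<=0]=np.nan
    return W
def ray(f,u,v,h):
    K=f['K'];d=f['R'].T@np.array([(u-K[0,2])/K[0,0],(v-K[1,2])/K[1,1],1]);c=-f['R'].T@f['t']
    return c+d*(h-c[2])/d[2]
def proj(f,p):
    c=f['R']@np.array(p)+f['t'];q=f['K']@c;return q[:2]/q[2]
E
python3 - <<'E'
from h import *
for n in ('scene','side','wrist'):
    f=grab(n,n+'0.png'); print(n,f['K'][0,0],-f['R'].T@f['t'])
    np.savez('pics/'+n+'0.npz',**f)
print(arm.state())
E
```

```text
pics
scene 419.9320613348178 [ 0.88091147 -0.33756545  0.76352604]
side 430.9934435177111 [0.3756083  0.71343407 0.71558119]
wrist 311.81154729650257 [ 0.30960491 -0.49102308  0.37368291]
{'time': 0.15, 'q': array([-1.36309081e+00,  1.58960984e-01,  1.59795881e+00,  7.27948508e-06,
        1.38620669e+00, -2.10127421e-01]), 'joint_velocities': array([-1.07547597e-03, -1.37682370e-03, -2.55485189e-03, -6.80146507e-04,
       -8.43428179e-05,  9.21111755e-04]), 'joint_torque': array([ 3.53722889e-04, -3.96377778e+01, -3.31785607e+01, -2.30413034e-04,
        5.53841150e-03,  2.48638929e-05]), 'position': array([ 0.23321457, -0.52518097,  0.30310321]), 'eef_rot': array([-3.07178250e+00, -6.51246302e-01, -1.41493955e-05]), 'force': array([ 0.18179835, -0.01475688, -0.38386702]), 'wrist_torque': array([-0.02400902,  0.02970385,  0.02432555]), 'width': 0.08581366525399434}
```

View pics/scene0.png

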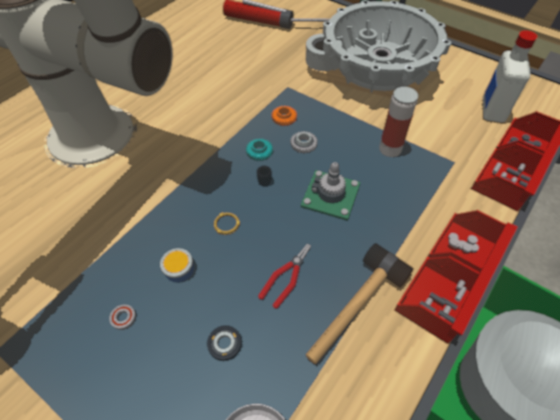

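View pics/side0.png

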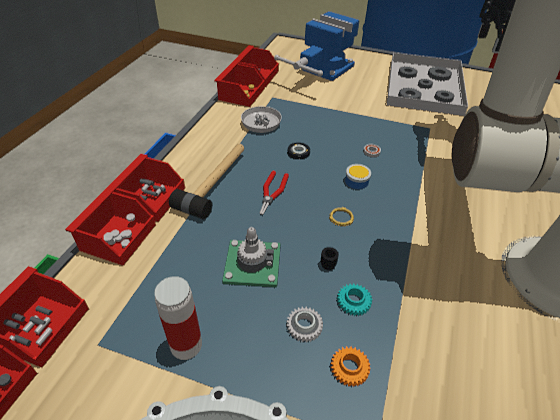

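View pics/wrist0.png

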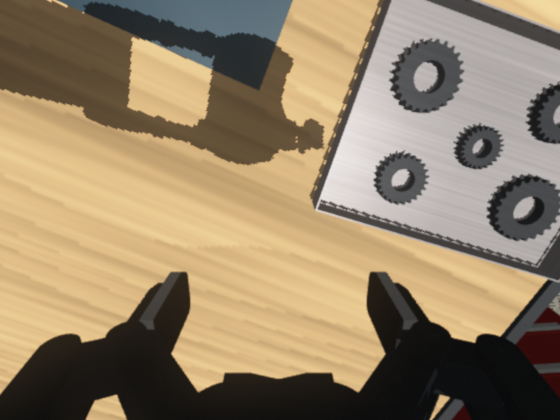

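The scene view shows the steel gear at (303,141), ring (226,223), hub (224,343), bearing (122,316) and shaft (332,185). In the side view they are at (304,323), (342,216), (299,150), (372,150) and (251,245). The orange and turquoise gears are the decoys.

Run:
```python
from h import *
px={'gear':((303,141),(304,323),.023,.033),'ring':((226,223),(342,216),.008,.0285),'hub':((224,343),(299,150),.014,.031),'bearing':((122,316),(372,150),.012,.023),'shaft':((332,185),(251,245),.06,.03),'socket':((264,175),(330,258),.038,.02),'orange':((284,115),(350,366),.023,.03),'turq':((259,149),(355,298),.023,.033)}
for i,n in enumerate(('scene','side')):
    f=dict(np.load(f'pics/{n}0.npz')); W=cloud(f)
    bench=W[300:310,200:210] if n=='scene' else W[200:210,290:310]
    print(n,'bench z',np.nanmedian(bench[...,2]),np.nanstd(bench[...,2]))
    for k,v in px.items():
        c=ray(f,*v[i],v[2]/2)
        for _ in range(5):
            d=np.hypot(W[...,0]-c[0],W[...,1]-c[1])
            m=(d<v[3]+.012)&(W[...,2]>.004)
            p=W[m]
            cc,r=cv2.minEnclosingCircle(p[:,:2].astype(np.float32)); c=np.array([*cc,0])
        print(k,ray(f,*v[i],v[2]/2)[:2].round(4),'enc',np.round(cc,4),round(r,4),'n',len(p),'zmax',np.percentile(p[:,2],[50,98]).round(4))
```

```text
scene bench z 0.0019220287958259172 0.0012291023607548393
gear [0.4617 0.297 ] enc [0.4623 0.2951] 0.0439 n 454 zmax [0.0143 0.0257]
ring [ 0.4668 -0.0019] enc [ 0.4669 -0.0007] 0.0396 n 234 zmax [0.0078 0.0119]
hub [ 0.6401 -0.2041] enc [ 0.64   -0.2039] 0.0429 n 861 zmax [0.0139 0.017 ]
bearing [ 0.4504 -0.2807] enc [ 0.4498 -0.2811] 0.0345 n 461 zmax [0.0121 0.0153]
shaft [0.6046 0.2068] enc [0.6047 0.2066] 0.042 n 1020 zmax [0.0451 0.1087]
socket [0.4567 0.1462] enc [0.4566 0.1464] 0.0315 n 284 zmax [0.0313 0.0413]
orange [0.3659 0.3458] enc [0.366  0.3448] 0.0403 n 392 zmax [0.0147 0.0255]
turq [0.3902 0.21  ] enc [0.3912 0.2101] 0.0441 n 473 zmax [0.0143 0.0253]
side bench z -0.0008171104385215782 0.0012038702702985408
gear [0.4642 0.2994] enc [0.4637 0.2985] 0.0341 n 802 zmax [0.0125 0.0229]
ring [ 0.4683 -0.0034] enc [ 0.4699 -0.002 ] 0.0301 n 121 zmax [0.0062 0.0088]
hub [ 0.6406 -0.2048] enc [ 0.6413 -0.2011] 0.0334 n 257 zmax [0.0112 0.0147]
bearing [ 0.4539 -0.2808] enc [ 0.4526 -0.2795] 0.0255 n 142 zmax [0.0088 0.012 ]
shaft [0.6216 0.1754] enc [0.6214 0.1757] 0.042 n 613 zmax [0.0518 0.1069]
socket [0.4593 0.1402] enc [0.461  0.1432] 0.0191 n 312 zmax [0.0307 0.0383]
orange [0.3655 0.3499] enc [0.3648 0.3473] 0.0343 n 977 zmax [0.0124 0.0231]
turq [0.3886 0.2124] enc [0.3888 0.212 ] 0.0348 n 716 zmax [0.0122 0.0227]
```

Run:
```python
from h import *
for i,n in enumerate(('scene','side')):
    f=dict(np.load(f'pics/{n}0.npz')); W=cloud(f)
    for nm,lo,hi,c,r in (('shaft',.075,.115,(.61,.2),.06),('plate',.008,.018,(.61,.2),.09),('can',.1,.2,(.62,.33),.12),('tin',.025,.045,(.5,-.15),.1)):
        m=(W[...,2]>lo)&(W[...,2]<hi)&(np.hypot(W[...,0]-c[0],W[...,1]-c[1])<r)
        p=W[m]; 
        if len(p)>3: print(n,nm,len(p),np.median(p,0).round(4),p[:,:2].min(0).round(3),p[:,:2].max(0).round(3), p[:,2].max().round(3))
    # shaft tip
f=dict(np.load('pics/scene0.npz'));g=dict(np.load('pics/side0.npz'))
for f,n,c in ((f,'scene',(332,185)),(g,'side',(251,245))):
    im=f['image'][c[1]-50:c[1]+50,c[0]-60:c[0]+60,::-1]; cv2.imwrite(f'pics/crop_{n}.png',cv2.resize(im,None,fx=6,fy=6,interpolation=cv2.INTER_CUBIC))
```

```text
scene shaft 159 [0.6108 0.1921 0.0916] [0.596 0.185] [0.62  0.207] 0.113
scene plate 1083 [0.6278 0.1735 0.0132] [0.541 0.131] [0.675 0.266] 0.018
scene can 962 [0.6514 0.3912 0.1522] [0.619 0.378] [0.675 0.435] 0.174
scene tin 738 [ 0.4657 -0.1455  0.0344] [ 0.432 -0.175] [ 0.495 -0.113] 0.04
side shaft 162 [0.6065 0.2059 0.0918] [0.598 0.19 ] [0.621 0.212] 0.109
side plate 1346 [0.6008 0.2248 0.0108] [0.542 0.133] [0.676 0.267] 0.018
side can 1745 [0.6388 0.4223 0.1602] [0.62  0.385] [0.676 0.44 ] 0.172
side tin 347 [ 0.4642 -0.1376  0.0311] [ 0.434 -0.175] [ 0.496 -0.111] 0.036
```

View pics/crop_scene.png

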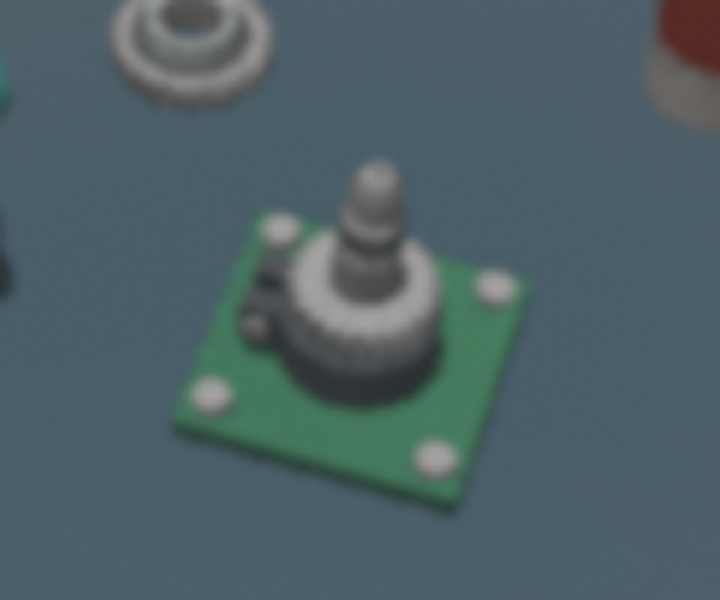

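View pics/crop_side.png

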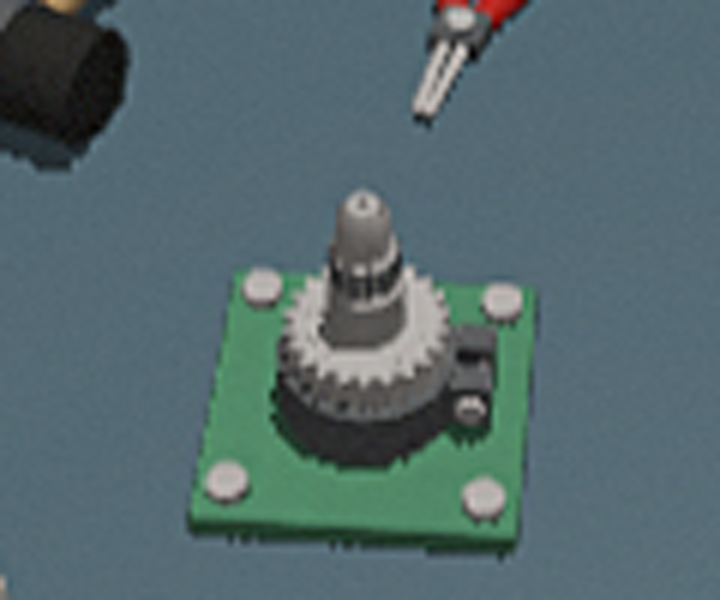

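```bash
cat >> h.py <<'E'
def hw(): 
    s=arm.state(); R=cv2.Rodrigues(np.array(s['eef_rot']))[0]
    return s,np.array(s['position']),R
def to(target,yaw=0):
    s,p,R=hw(); d=R.T@(np.array(target)-p)
    y=np.arctan2(R[1,0],R[0,0])
    print('t',round(s['time'],2),'pos',p.round(4),'tilt',np.round(R[:,2],4),'yaw',round(y,4),'tool delta mm',(d*1000).round(1),'wz',round(y-yaw,4),'F',np.round(s['force'],1),'w',round(s['width'],4))
E
python3 - <<'E'
from h import *
f=dict(np.load('pics/wrist0.npz'));s,p,R=hw()
for z in (0,.05,.1,.23): print(z,proj(f,[p[0],p[1],z]))
print('cam axis in tool',R.T@f['R'][2], 'cam pos tool',R.T@(-f['R'].T@f['t']-p))
a=dict(np.load('pics/scene0.npz'));b=dict(np.load('pics/side0.npz'))
print(ray(a,335.2,163,.109),ray(b,251.3,228.3,.109))
for n,u,v in (('handle end',315,358),('plier handle L',264,297),('plier R',277,305),('plier tip',306,247),('malhead',385,262)): print(n,ray(a,u,v,.01).round(3))
to([.463,.297,.30])
W=cloud(f)
print(W[200:210,200:210,2].mean())
E
```

```text
0 [278.50902375 177.55580608]
0.05 [278.52914752 187.83188775]
0.1 [278.55593402 201.51024661]
0.23 [278.6984481  274.28418069]
cam axis in tool [-3.21216207e-01  3.11862093e-04  9.47005835e-01] cam pos tool [ 0.0837022  -0.00032744 -0.07055193]
[0.60738521 0.20200618 0.109     ] [0.60913517 0.19836152 0.109     ]
handle end [ 0.788 -0.129  0.01 ]
plier handle L [ 0.644 -0.091  0.01 ]
plier R [ 0.674 -0.089  0.01 ]
plier tip [0.644 0.049 0.01 ]
malhead [0.794 0.116 0.01 ]
t 0.15 pos [ 0.2332 -0.5252  0.3031] tilt [-3.0e-04  1.5e-03 -1.0e+00] yaw 0.4178 tool delta mm [ 543.6 -658.2    4.3] wz 0.4178 F [ 0.2 -0.  -0.4] w 0.0858
0.00037779215962199293
```

>>> {"op": "step_arm", "data": {
  "commands": [
    [[0,0,0],[0,0,0.1045],1],
    [[0,0,0],[0,0,0.1045],1],
    [[0,0,0],[0,0,0.1045],1],
    [[0,0,0],[0,0,0.1045],1],
    [[0.008,-0.03,0],[0,0,0],1],
    [[0.008,-0.03,0],[0,0,0],1],
    [[0.008,-0.03,0],[0,0,0],1],
    [[0.008,-0.03,0],[0,0,0],1],
    [[0.008,-0.03,0],[0,0,0],1],
    [[0.008,-0.03,0],[0,0,0],1],
    [[0.008,-0.03,0],[0,0,0],1],
    [[0.008,-0.03,0],[0,0,0],1],
    [[0.008,-0.03,0],[0,0,0],1],
    [[0.008,-0.03,0],[0,0,0],1],
    [[0.008,-0.03,0],[0,0,0],1],
    [[0.008,-0.03,0],[0,0,0],1]
  ]
}}

```text
time: 1.48
position: [0.3293, -0.164, 0.3037]
eef_rot: [-3.142, 0.001, -0.0]
force: [0.6, -0.0, 0.8]
width: 0.0857
```

>>> {"op": "step_arm", "data": {
  "commands": [
    [[0.009,-0.03,0],[0,0,0],1],
    [[0.009,-0.03,0],[0,0,0],1],
    [[0.009,-0.03,0],[0,0,0],1],
    [[0.009,-0.03,0],[0,0,0],1],
    [[0.009,-0.03,0],[0,0,0],1],
    [[0.009,-0.03,0],[0,0,0],1],
    [[0.009,-0.03,0],[0,0,0],1],
    [[0.009,-0.03,0],[0,0,0],1],
    [[0.009,-0.03,0],[0,0,0],1],
    [[0.009,-0.03,0],[0,0,0],1],
    [[0.009,-0.03,0],[0,0,0],1],
    [[0.009,-0.03,0],[0,0,0],1],
    [[0.009,-0.03,0],[0,0,0],1],
    [[0.009,-0.03,0],[0,0,0],1],
    [[0.009,-0.03,0],[0,0,0],1],
    [[0,0,0],[0,0,0],1],
    [[0,0,0],[0,0,0],1]
  ]
}}

```text
time: 2.9
position: [0.4642, 0.2854, 0.3032]
eef_rot: [3.141, 0.003, -0.002]
force: [-0.3, 0.4, 0.2]
width: 0.0854
```

Run:
```python
from h import *
f=grab('wrist','w1.png'); np.savez('pics/w1.npz',**f)
to([.463,.297,.20])
```

```text
t 2.95 pos [0.4642 0.2845 0.3033] tilt [-1.2e-03 -8.0e-04 -1.0e+00] yaw 0.0008 tool delta mm [ -1.  -12.6 103.3] wz 0.0008 F [-0.2 -0.7 -1.1] w 0.0855
```

View pics/w1.png

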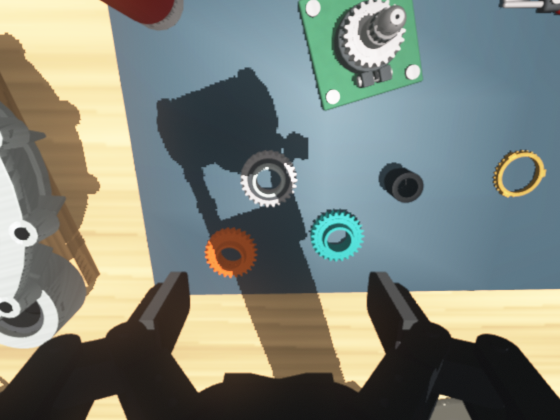

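```bash
cat >> h.py <<'E'
def circ(f,c,R,lo,hi,show=None):
    """centre of annular part from depth mask height band: fit circle to outer contour rays at plane"""
    W=cloud(f); d=np.hypot(W[...,0]-c[0],W[...,1]-c[1])
    m=((d<R+.01)&(W[...,2]>lo)).astype(np.uint8)
    n,l,st,_=cv2.connectedComponentsWithStats(m)
    k=1+np.argmax(st[1:,4]); m=(l==k).astype(np.uint8)
    if show: cv2.imwrite('pics/'+show,m*255)
    cs,_=cv2.findContours(m,cv2.RETR_EXTERNAL,cv2.CHAIN_APPROX_NONE)
    ct=max(cs,key=cv2.contourArea)
    hull=cv2.convexHull(ct)[:,0]
    P=np.array([ray(f,u,v,hi)[:2] for u,v in ct[:,0]])
    A=np.c_[2*P,np.ones(len(P))]; s=np.linalg.lstsq(A,(P**2).sum(1),rcond=None)[0]
    cc,r=cv2.minEnclosingCircle(P.astype(np.float32))
    return s[:2].round(4),round(float(np.sqrt(s[2]+s[:2]@s[:2])),4),np.round(cc,4),round(r,4),P.min(0).round(4),P.max(0).round(4)
E
python3 - <<'E'
from h import *
f=dict(np.load('pics/w1.npz'))
print('gear',circ(f,(.463,.297),.033,.006,.013,'m1.png'))
print('ring',circ(f,(.469,-.002),.0285,.004,.006))
print('turq',circ(f,(.389,.212),.033,.006,.013))
W=cloud(f)
g=cv2.cvtColor(f['image'],cv2.COLOR_RGB2BGR)
cv2.imwrite('pics/w1c.png',cv2.resize(g[135:225,220:320],None,fx=6,fy=6,interpolation=cv2.INTER_CUBIC))
# fingertip depth in tool frame
s,p,R=hw()
for u,v in ((180,280),(375,280),(184,275)): print((W[v,u]-p)@R)
print(W[200:220,110:115,2].mean())
E
```

```text
gear (array([0.1757, 0.3259]), 0.1604, array([0.1429, 0.3093]), 0.2303, array([0.0769, 0.0886]), array([0.3402, 0.5395]))
ring (array([ 0.4704, -0.0023]), 0.0278, array([ 0.4716, -0.0026]), 0.0306, array([ 0.4424, -0.0331]), array([0.4983, 0.0264]))
turq (array([0.3913, 0.2132]), 0.0321, array([0.3918, 0.2121]), 0.0347, array([0.358 , 0.1787]), array([0.4262, 0.2456]))
[ 0.01113761 -0.04429857  0.04883431]
[0.01141585 0.04079585 0.04859112]
[ 0.0099252  -0.04446454  0.05513484]
nan
```

View pics/w1c.png

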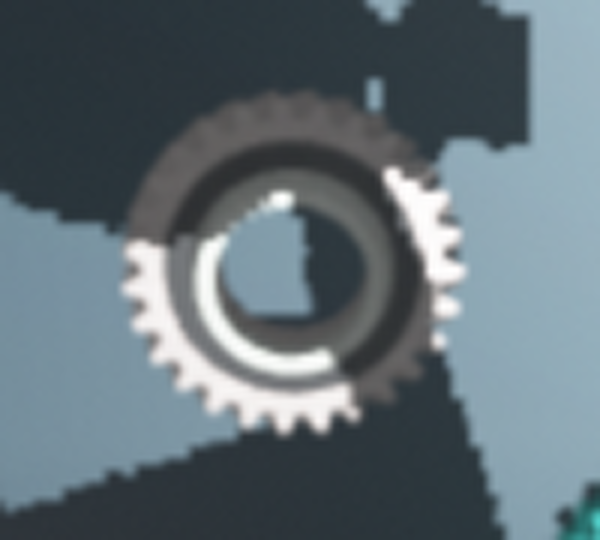

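```bash
sed -i 's/&(W\[...,2\]>lo))/\&(W[...,2]>lo)\&(W[...,2]<TOP))/; s/^import numpy/TOP=.06\nimport numpy/' h.py
python3 - <<'E'
from h import *
f=dict(np.load('pics/w1.npz'))
print('gear',circ(f,(.463,.297),.033,.006,.011,'m1.png'))
# crop-based: outer circle approx x 122..465, y 90..435 in x6 crop
for u,v,h in ((220+293.5/6-.5,135+263/6-.5,.011),(220+292/6,135+258/6,.022)): print(ray(f,u,v,h))
for n in ('scene','side'):
  g=dict(np.load(f'pics/{n}0.npz')); print(n,circ(g,(.463,.297),.033,.006,.009)[:4],circ(g,(.469,-.002),.0285,.004,.006)[:4])
to([.4635,.297,.20])
E
```

```text
gear (array([0.4646, 0.2985]), 0.0321, array([0.4644, 0.2978]), 0.0341, array([0.4305, 0.2643]), array([0.4983, 0.331 ]))
[0.46502312 0.29706709 0.011     ]
[0.46792579 0.29644823 0.022     ]
scene (array([0.4608, 0.2991]), 0.0334, array([0.4613, 0.299 ]), 0.0375) (array([ 0.4665, -0.0024]), 0.0276, array([ 0.4651, -0.004 ]), 0.0324)
side (array([0.4629, 0.2977]), 0.0319, array([0.464 , 0.2977]), 0.0346) (array([ 0.4691, -0.0013]), 0.0262, array([ 0.4692, -0.0015]), 0.0299)
t 2.95 pos [0.4642 0.2845 0.3033] tilt [-1.2e-03 -8.0e-04 -1.0e+00] yaw 0.0008 tool delta mm [ -0.5 -12.6 103.3] wz 0.0008 F [-0.2 -0.7 -1.1] w 0.0855
```

>>> {"op": "step_arm", "data": {
  "commands": [
    [[0,-0.0135,0.02],[0,0,0],0.86],
    [[0,0,0.03],[0,0,0],0.86],
    [[0,0,0.03],[0,0,0],0.86],
    [[0,0,0.03],[0,0,0],0.86],
    [[0,0,0.03],[0,0,0],0.86],
    [[0,0,0.03],[0,0,0],0.86],
    [[0,0,0],[0,0,0],0.86],
    [[0,0,0],[0,0,0],0.86],
    [[0,0,0],[0,0,0],0.86]
  ]
}}

```text
time: 3.7
position: [0.4655, 0.2977, 0.1359]
eef_rot: [-3.141, 0.002, -0.004]
force: [0.2, -0.2, 0.1]
width: 0.073
```

Run:
```python
from h import *
f=grab('wrist','w2.png'); g=grab('side','s2.png'); np.savez('pics/w2.npz',**f); np.savez('pics/s2.npz',**g)
to([.464,.298,.07])
W=cloud(f);s,p,R=hw()
T=(W-p)@R
m=(abs(T[...,1])>.03)&(abs(T[...,1])<.06)&(T[...,2]<.08)&(abs(T[...,0])<.02)
print(np.nanpercentile(T[m],[50,90,98,100],axis=0))
W=cloud(g);T=(W-p)@R
m=(abs(T[...,1])>.03)&(abs(T[...,1])<.065)&(T[...,2]<.1)&(T[...,2]>.0)&(abs(T[...,0])<.02)
print(np.nanpercentile(T[m],[50,90,98,100],axis=0))
print('gear',circ(f,(.464,.298),.033,.006,.011,'m1.png'))
cv2.imwrite('pics/s2c.png',cv2.resize(g['image'][200:380,220:420,::-1],None,fx=3.3,fy=3.3))
```

```text
t 3.8 pos [0.4661 0.2982 0.1367] tilt [ 0.0045  0.0016 -1.    ] yaw -0.0006 tool delta mm [-2.4  0.3 66.7] wz -0.0006 F [ 1.4  0.5 -0. ] w 0.0735
[[0.00934318 0.0303639  0.01026968]
 [0.01329909 0.05660307 0.04292444]
 [0.01746049 0.05922007 0.05687731]
 [0.01906991 0.05999947 0.06512665]]
[[-0.0091886  -0.04699275  0.02140621]
 [ 0.00477372 -0.03896743  0.05853942]
 [ 0.00798717  0.03747362  0.0633374 ]
 [ 0.01109381  0.04207771  0.06635832]]
gear (array([0.4643, 0.2986]), 0.0325, array([0.4642, 0.2977]), 0.0349, array([0.43  , 0.2642]), array([0.4986, 0.3313]))
```

View pics/w2.png

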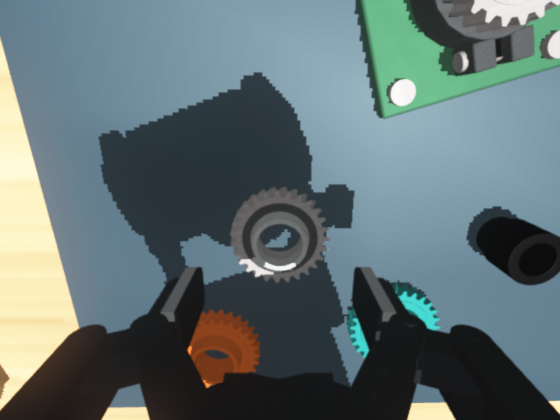

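View pics/s2c.png

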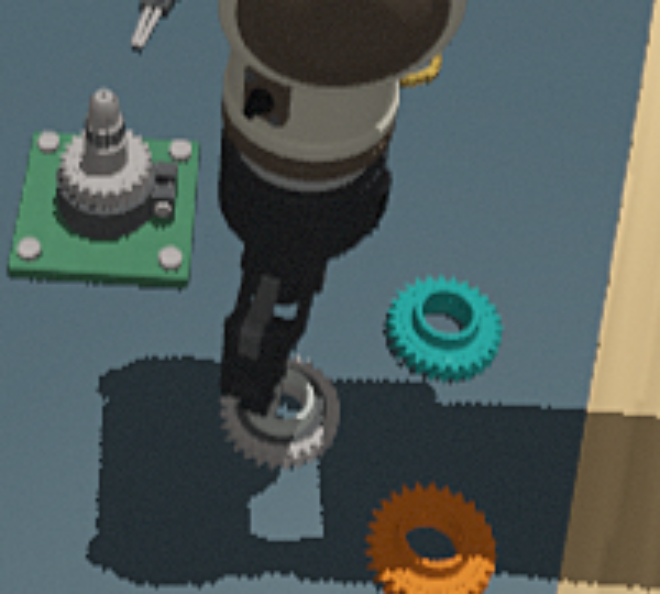

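>>> {"op": "step_arm", "data": {
  "commands": [
    [[-0.001,0,0.015],[0,0,0],0.86],
    [[0,0,0.015],[0,0,0],0.86],
    [[0,0,0.012],[0,0,0],0.86],
    [[0,0,0.01],[0,0,0],0.86],
    [[0,0,0.008],[0,0,0],0.86],
    [[0,0,0.005],[0,0,0],0.86],
    [[0,0,0],[0,0,0],0.86],
    [[0,0,0],[0,0,0],0.86],
    [[0,0,0],[0,0,0],0.86],
    [[0,0,0],[0,0,0],0.86]
  ]
}}

```text
time: 4.63
position: [0.464, 0.2981, 0.0696]
eef_rot: [-3.141, 0.0, -0.002]
force: [-1.0, -0.5, -0.2]
width: 0.0736
```

Run:
```python
from h import *
to([.464,.298,.07])
f=grab('wrist','w3.png');np.savez('pics/w3.npz',**f)
to([.464,.298,.07])
W=cloud(f);s,p,R=hw()
T=(W-p)@R
m=(abs(T[...,1])>.034)&(abs(T[...,1])<.06)&(T[...,2]<.08)&(abs(T[...,0])<.02)
print(np.nanpercentile(T[m],[50,90,98,100],axis=0))
```

```text
t 4.63 pos [0.464  0.2981 0.0696] tilt [ 1.3e-03  5.0e-04 -1.0e+00] yaw -0.0002 tool delta mm [ 0.   0.1 -0.4] wz -0.0002 F [-1.  -0.5 -0.2] w 0.0736
t 4.68 pos [0.4639 0.2981 0.0696] tilt [ 1.2e-03  4.0e-04 -1.0e+00] yaw -0.0002 tool delta mm [ 0.1  0.1 -0.4] wz -0.0002 F [-0.1  0.1  0.7] w 0.0736
[[0.00919498 0.03483512 0.01207084]
 [0.01360026 0.05641936 0.06807444]
 [0.01809756 0.05927687 0.06888158]
 [0.01999927 0.05999941 0.07013665]]
```

View pics/w3.png

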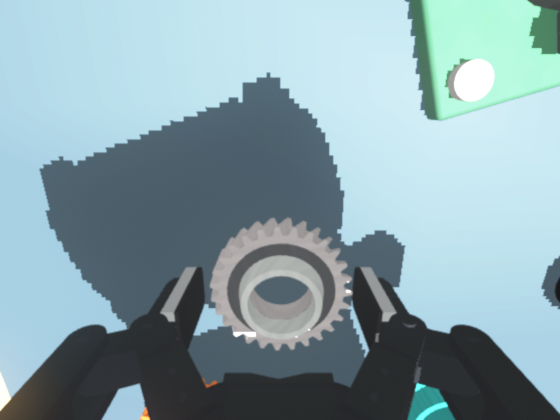

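>>> {"op": "step_arm", "data": {
  "commands": [
    [[0,0,0],[0,0,0],0.6],
    [[0,0,0],[0,0,0],0.6],
    [[0,0,0],[0,0,0],0.6],
    [[0,0,0],[0,0,0],0.6],
    [[0,0,0],[0,0,0],0.6],
    [[0,0,0],[0,0,0],0.6]
  ],
  "squeeze": 50
}}

```text
time: 5.18
position: [0.4639, 0.298, 0.0703]
eef_rot: [3.141, 0.0, 0.001]
force: [-3.2, -2.4, 8.0]
width: 0.0636
```

Run:
```python
from h import *
to([.464,.298,.2])
f=grab('wrist','w4.png');np.savez('pics/w4.npz',**f)
W=cloud(f);s,p,R=hw()
T=(W-p)@R
m=(abs(T[...,1])>.034)&(abs(T[...,1])<.06)&(T[...,2]<.08)&(abs(T[...,0])<.02)
print(np.nanpercentile(T[m],[50,90,98,100],axis=0))
```

```text
t 5.18 pos [0.4639 0.298  0.0703] tilt [ 7.e-04 -2.e-04 -1.e+00] yaw 0.0 tool delta mm [ 1.000e-01 -0.000e+00 -1.297e+02] wz 0.0 F [-3.2 -2.4  8. ] w 0.0636
[[0.01030921 0.03434787 0.01149211]
 [0.01354508 0.05606142 0.06880158]
 [0.01780275 0.05914837 0.06959188]
 [0.01998739 0.0599993  0.07071494]]
```

View pics/w4.png

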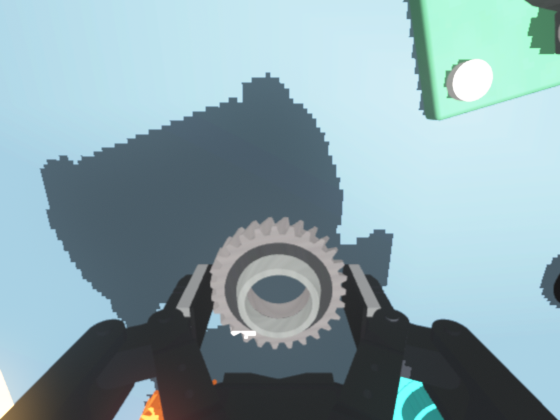

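>>> {"op": "step_arm", "data": {
  "commands": [
    [[0,0,-0.005],[0,0,0],0.6],
    [[0,0,-0.01],[0,0,0],0.6],
    [[0,0,-0.02],[0,0,0],0.6],
    [[0,0,-0.03],[0,0,0],0.6],
    [[0,0,-0.03],[0,0,0],0.6],
    [[0,0,-0.03],[0,0,0],0.6],
    [[0,0,-0.015],[0,0,0],0.6],
    [[0.01,0.01,0],[0,0,0],0.6],
    [[0.01,0.015,0],[0,0,0],0.6],
    [[0.01,0.02,0],[0,0,0],0.6],
    [[0.01,0.02,0],[0,0,0],0.6],
    [[0.01,0.018,0],[0,0,0],0.6],
    [[0.01,0.01,0],[0,0,0],0.6],
    [[0.005,0.005,0],[0,0,0],0.6],
    [[0,0,0],[0,0,0],0.6],
    [[0,0,0],[0,0,0],0.6],
    [[0,0,0],[0,0,0],0.6]
  ]
}}

```text
time: 6.65
position: [0.5278, 0.2007, 0.2085]
eef_rot: [-3.141, -0.001, 0.002]
force: [0.9, 0.2, -3.8]
width: 0.0636
```

Run:
```python
from h import *
to([.608,.2,.21])
f=grab('wrist','w5.png');np.savez('pics/w5.npz',**f)
```

```text
t 6.65 pos [0.5278 0.2007 0.2085] tilt [-1.1e-03  3.0e-04 -1.0e+00] yaw 0.0006 tool delta mm [80.1  0.7 -1.5] wz 0.0006 F [ 0.9  0.2 -3.8] w 0.0636
```

View pics/w5.png

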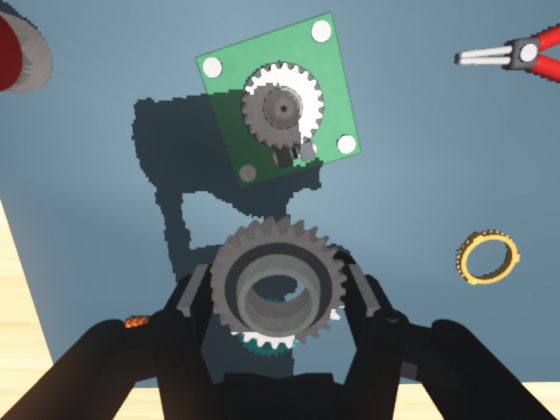

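Run:
```python
from h import *
import h
f=dict(np.load('pics/w5.npz'));s,p,R=hw()
print('pinion',circ(f,(.608,.2),.028,.042,.05,'m5.png'))
h.TOP=.12; print('tip',circ(f,(.608,.2),.012,.095,.105))
print('tip px',ray(f,283.5,108,.109)[:2])
im=f['image'][:,:,::-1]
cv2.imwrite('pics/w5a.png',cv2.resize(im[55:160,230:335],None,fx=5.5,fy=5.5,interpolation=cv2.INTER_CUBIC))
cv2.imwrite('pics/w5b.png',cv2.resize(im[205:360,200:360],None,fx=3.8,fy=3.8,interpolation=cv2.INTER_CUBIC))
# held gear: cone top z
W=cloud(f);T=(W-p)@R
m=(np.hypot(T[...,0],T[...,1])<.04)&(T[...,2]>.03)&(T[...,2]<.09)
P=T[m]; print('gear z hist',np.histogram(P[:,2],bins=np.arange(.03,.09,.004)))
g=m&(T[...,2]<.053)
print('cone top', cv2.minEnclosingCircle(T[g][:,:2].astype(np.float32)), T[g].mean(0))
```

```text
pinion (array([0.6099, 0.1988]), 0.0265, array([0.6099, 0.1988]), 0.0284, array([0.5817, 0.1707]), array([0.6379, 0.2265]))
tip (array([0.6099, 0.1988]), 0.0087, array([0.6099, 0.1989]), 0.0089, array([0.6011, 0.1901]), array([0.6187, 0.2077]))
tip px [0.60984954 0.19844893]
gear z hist (array([ 480,  458,  396,  411, 2398, 1203, 7146, 1355,  728,  587,   27,
          0,    0,    0]), array([0.03 , 0.034, 0.038, 0.042, 0.046, 0.05 , 0.054, 0.058, 0.062,
       0.066, 0.07 , 0.074, 0.078, 0.082, 0.086]))
cone top ((0.009825286455452442, -0.00014251726679503918), 0.03833887353539467) [ 0.00383963 -0.00020784  0.04489418]
```

View pics/w5a.png

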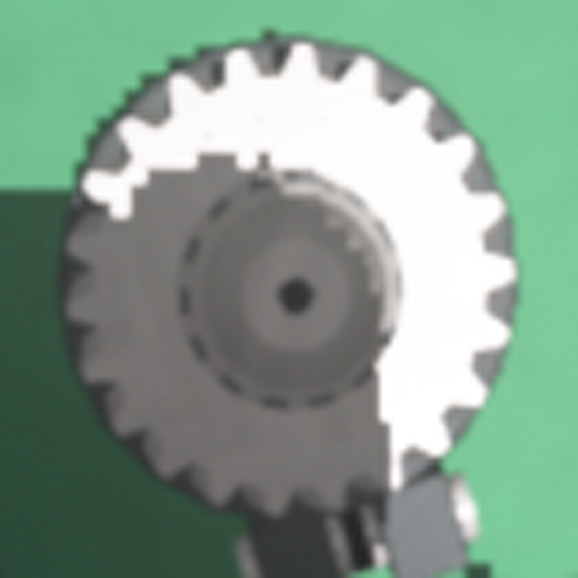

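View pics/w5b.png

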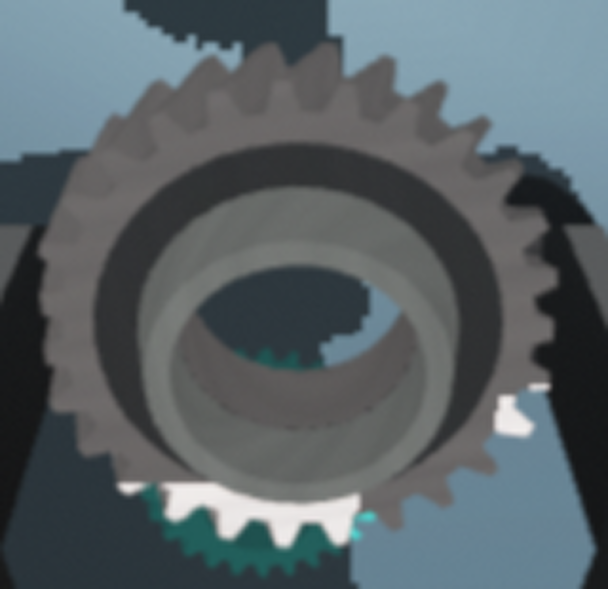

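Run:
```python
from h import *
f=dict(np.load('pics/w5.npz'));s,p,R=hw()
def pr(P): return proj(f,p+R@np.array(P))
def tool(u,v,z):
    q=ray(f,u,v,p[2]-z); return R.T@(q-p)
# extremes: bore top rim left/right/top/bottom in crop
c=lambda x,y:(200+(x+.5)/3.8-.5,205+(y+.5)/3.8-.5)
L=[tool(*c(x,y),.0473) for x,y in ((171,372),(429,372),(299,265),(299,484))]
print('bore rim',np.round(L,4),'ctr',(L[0][1]+L[1][1])/2,(L[2][0]+L[3][0])/2,'diam',L[1][1]-L[0][1],L[2][0]-L[3][0])
L=[tool(*c(x,y),.0473) for x,y in ((145,372),(449,372),(299,243),(299,500))]
print('cone rim','ctr',(L[0][1]+L[1][1])/2,(L[2][0]+L[3][0])/2,'diam',L[1][1]-L[0][1],L[2][0]-L[3][0])
```

```text
bore rim [[ 0.0007 -0.0152  0.0473]
 [ 0.0007  0.0149  0.0473]
 [ 0.0148 -0.0003  0.0473]
 [-0.0152 -0.0003  0.0473]] ctr -0.00015223665093939444 -0.00020011787243440562 diam 0.03009974295292849 0.030072817441481544
cone rim ctr -0.0005023424090050653 1.4391497888954774e-05 diam 0.035466394442263516 0.03523956695194756
```

>>> {"op": "step_arm", "data": {
  "commands": [
    [[0.012,0,0],[0,0,0],0.6],
    [[0.02,0.001,0],[0,0,0],0.6],
    [[0.02,0.001,0],[0,0,0],0.6],
    [[0.018,0,0],[0,0,0],0.6],
    [[0.009,0,0],[0,0,0],0.6],
    [[0.003,0,0],[0,0,0],0.6],
    [[0,0,0.005],[0,0,0],0.6],
    [[0,0,0.01],[0,0,0],0.6],
    [[0,0,0.005],[0,0,0],0.6],
    [[0,0,0],[0,0,0],0.6],
    [[0,0,0],[0,0,0],0.6],
    [[0,0,0],[0,0,0],0.6]
  ]
}}

```text
time: 7.7
position: [0.6101, 0.198, 0.1889]
eef_rot: [3.142, -0.0, -0.0]
force: [-0.7, 0.5, -4.2]
width: 0.0633
```

Run:
```python
from h import *
to([.6099,.1988,.1223])
f=grab('wrist','w6.png')
```

```text
t 7.7 pos [0.6101 0.198  0.1889] tilt [-1.e-04 -0.e+00 -1.e+00] yaw -0.0001 tool delta mm [-0.2 -0.8 66.6] wz -0.0001 F [-0.7  0.5 -4.2] w 0.0633
```

View pics/w6.png

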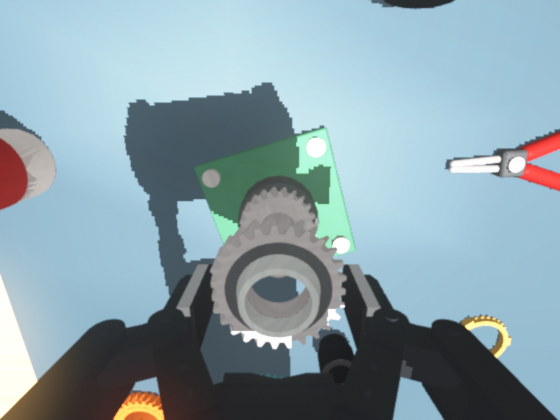

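>>> {"op": "step_arm", "data": {
  "commands": [
    [[0,-0.0008,0.005],[0,0,0],0.6],
    [[0,0,0.01],[0,0,0],0.6],
    [[0,0,0.01],[0,0,0],0.6],
    [[0,0,0.01],[0,0,0],0.6],
    [[0,0,0.01],[0,0,0],0.6],
    [[0,0,0.008],[0,0,0],0.6],
    [[0,0,0.005],[0,0,0],0.6],
    [[0,0,0.003],[0,0,0],0.6],
    [[0,0,0.001],[0,0,0],0.6],
    [[0,0,0],[0,0,0],0.6],
    [[0,0,0],[0,0,0],0.6]
  ]
}}

```text
time: 8.67
position: [0.6108, 0.1987, 0.1275]
eef_rot: [-3.141, 0.0, -0.002]
force: [0.1, 0.2, -4.0]
width: 0.0635
```

Run:
```python
from h import *
to([.6099,.1988,.1223])
f=grab('wrist','w7.png')
to([.6099,.1988,.1223])
```

```text
t 8.67 pos [0.6108 0.1987 0.1275] tilt [ 1.1e-03  2.0e-04 -1.0e+00] yaw -0.0002 tool delta mm [-1.  -0.1  5.2] wz -0.0002 F [ 0.1  0.2 -4. ] w 0.0635
t 8.72 pos [0.6109 0.1987 0.1277] tilt [ 1.4e-03  2.0e-04 -1.0e+00] yaw -0.0003 tool delta mm [-1.  -0.1  5.4] wz -0.0003 F [-0.1 -0.  -2.9] w 0.0636
```

View pics/w7.png

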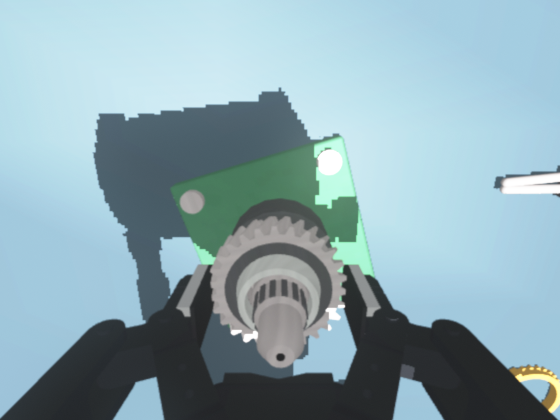

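>>> {"op": "step_arm", "data": {
  "commands": [
    [[-0.0007,0,0.001],[0,0,0],0.6],
    [[0,0,0.001],[0,0,0],0.6],
    [[0,0,0.001],[0,0,0],0.6],
    [[0,0,0.0007],[0,0,0],0.6],
    [[0,0,0.0005],[0,0,0],0.6],
    [[0,0,0],[0,0,0],0.6],
    [[0,0,0],[0,0,0],0.6]
  ]
}}

```text
time: 9.3
position: [0.6097, 0.1987, 0.1227]
eef_rot: [-3.142, 0.0, 0.0]
force: [0.0, 0.3, -3.8]
width: 0.0634
```

>>> {"op": "step_arm", "data": {
  "commands": [
    [[0,0,0.0005],[0,0,0],0.6],
    [[0,0,0],[0,0,0],0.6],
    [[0,0,0.0005],[0,0,0],0.6],
    [[0,0,0],[0,0,0],0.6],
    [[0,0,0],[0,0,0],0.6]
  ]
}}

```text
time: 9.72
position: [0.6099, 0.1987, 0.1224]
eef_rot: [3.142, -0.0, 0.0]
force: [-3.8, -0.4, 3.6]
width: 0.0633
```

>>> {"op": "step_arm", "data": {
  "commands": [
    [[0,0,0],[0,0,0],0.78],
    [[0,0,0],[0,0,0],0.85],
    [[0,0,0],[0,0,0],0.9],
    [[0,0,0],[0,0,0],0.9],
    [[0,0,-0.005],[0,0,0],0.9],
    [[0,0,-0.015],[0,0,0],0.9],
    [[0,0,-0.025],[0,0,0],0.9],
    [[0,0,-0.03],[0,0,0],0.9],
    [[0,0,-0.025],[0,0,0],0.9],
    [[-0.02,0,0],[0,0,0],0.9],
    [[-0.03,0,0],[0,0,0],0.9],
    [[-0.02,0,0],[0,0,0],0.9],
    [[-0.01,0,0],[0,0,0],0.9],
    [[0,0,0],[0,0,0],0.9],
    [[0,0,0],[0,0,0],0.9]
  ]
}}

```text
time: 10.97
position: [0.53, 0.1988, 0.2223]
eef_rot: [-3.141, -0.0, -0.002]
force: [1.1, -0.5, 0.4]
width: 0.0769
```

Run:
```python
from h import *
import h
f=grab('wrist','w8.png');np.savez('pics/w8.npz',**f)
to([.46,-.002,.2])
h.TOP=.12; print('tip',circ(f,(.61,.199),.012,.095,.105))
W=cloud(f); m=np.hypot(W[...,0]-.61,W[...,1]-.199)<.033
print('z',np.histogram(W[m][:,2],bins=np.arange(.05,.115,.005)))
```

```text
t 11.02 pos [0.5305 0.1987 0.2223] tilt [ 1.6e-03  1.0e-04 -1.0e+00] yaw -0.0002 tool delta mm [-70.5 200.7  22.2] wz -0.0002 F [ 0.5 -0.3  0.5] w 0.0766
tip (array([0.6099, 0.1988]), 0.0086, array([0.6099, 0.1988]), 0.009, array([0.6015, 0.1901]), array([0.6185, 0.2074]))
z (array([ 181,  260,  944, 3560,  455,  664,    0,  268,   45,    0,  143,
        562]), array([0.05 , 0.055, 0.06 , 0.065, 0.07 , 0.075, 0.08 , 0.085, 0.09 ,
       0.095, 0.1  , 0.105, 0.11 ]))
```

View pics/w8.png

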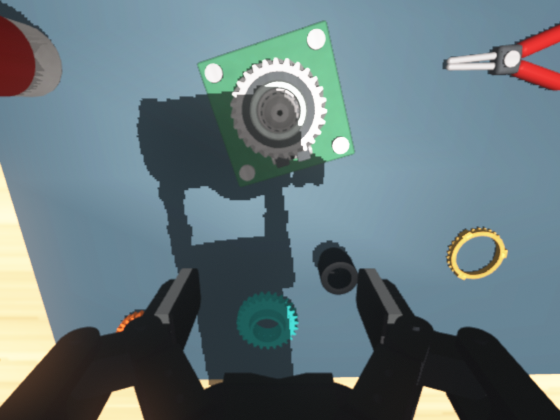

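>>> {"op": "step_arm", "data": {
  "commands": [
    [[-0.004,0.01,0],[0,0,0],0.9],
    [[-0.006,0.02,0],[0,0,0],0.85],
    [[-0.01,0.03,0],[0,0,0],0.8],
    [[-0.01,0.03,0],[0,0,0],0.8],
    [[-0.01,0.03,0.01],[0,0,0],0.8],
    [[-0.01,0.03,0.02],[0,0,0],0.8],
    [[-0.005,0.03,0.02],[0,0,0],0.8],
    [[-0.005,0.015,0.02],[0,0,0],0.8],
    [[0,0.006,0.015],[0,0,0],0.8],
    [[0,0,0],[0,0,0],0.8],
    [[0,0,0],[0,0,0],0.8],
    [[0,0,0],[0,0,0],0.8]
  ]
}}

```text
time: 12.02
position: [0.4706, -0.0024, 0.1377]
eef_rot: [3.141, -0.0, 0.003]
force: [0.2, 0.5, -0.1]
width: 0.068
```

Run:
```python
from h import *
f=grab('wrist','w9.png');np.savez('pics/w9.npz',**f)
to([.47,-.002,.075])
print('ring',circ(f,(.47,-.002),.0285,.004,.005,'m9.png'))
W=cloud(f);s,p,R=hw()
T=(W-p)@R
m=(abs(T[...,1])>.028)&(abs(T[...,1])<.06)&(T[...,2]<.09)&(abs(T[...,0])<.02)
print(np.nanpercentile(T[m],[50,90,98,100],axis=0))
```

```text
t 12.07 pos [ 0.4708 -0.0022  0.138 ] tilt [ 2.4e-03 -5.0e-04 -1.0e+00] yaw 0.0004 tool delta mm [-1.  -0.2 63. ] wz 0.0004 F [-0.6 -0.4 -0.3] w 0.0684
ring (array([ 0.4693, -0.0025]), 0.0276, array([ 0.4688, -0.0021]), 0.03, array([ 0.4403, -0.0317]), array([0.4981, 0.0255]))
[[0.01046552 0.02847219 0.01014441]
 [0.0140081  0.05565993 0.04148067]
 [0.01785283 0.05902122 0.05740662]
 [0.01892594 0.05999971 0.06592631]]
```

View pics/w9.png

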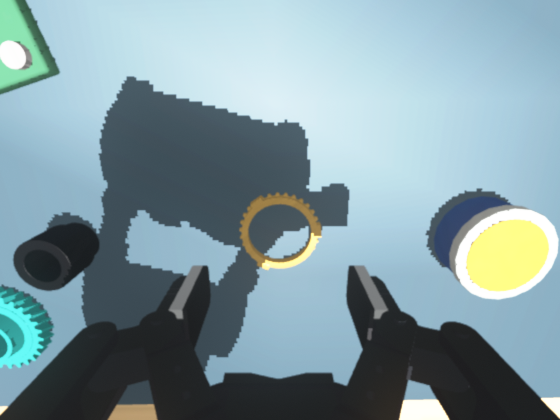

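>>> {"op": "step_arm", "data": {
  "commands": [
    [[-0.001,0,0.01],[0,0,0],0.8],
    [[0,0,0.015],[0,0,0],0.8],
    [[0,0,0.015],[0,0,0],0.8],
    [[0,0,0.012],[0,0,0],0.8],
    [[0,0,0.008],[0,0,0],0.8],
    [[0,0,0.005],[0,0,0],0.8],
    [[0,0,0.002],[0,0,0],0.8],
    [[0,0,0],[0,0,0],0.8],
    [[0,0,0],[0,0,0],0.8],
    [[0,0,0],[0,0,0],0.8]
  ]
}}

```text
time: 12.9
position: [0.4693, -0.0024, 0.0704]
eef_rot: [3.141, -0.0, 0.002]
force: [0.5, -0.9, 0.8]
width: 0.0683
```

Run:
```python
from h import *
f=grab('wrist','w10.png');np.savez('pics/w10.npz',**f)
to([.4692,-.0022,.0695])
```

```text
t 12.95 pos [ 0.4692 -0.0024  0.0704] tilt [ 1.4e-03 -3.0e-04 -1.0e+00] yaw -0.0002 tool delta mm [-0.  -0.2  0.9] wz -0.0002 F [ 0.8 -0.4  0.4] w 0.0684
```

View pics/w10.png

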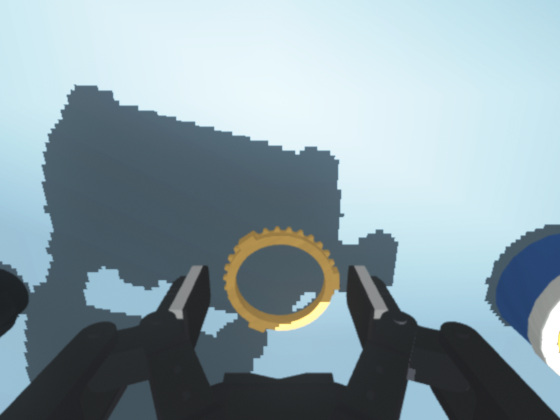

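Ring centred between the jaws (ring at (282,280), jaw mid-line at 278). I'll close gently.

>>> {"op": "step_arm", "data": {
  "commands": [
    [[0,0,0.0005],[0,0,0],0.72],
    [[0,0,0],[0,0,0],0.66],
    [[0,0,0],[0,0,0],0.6],
    [[0,0,0],[0,0,0],0.55],
    [[0,0,0],[0,0,0],0.5],
    [[0,0,0],[0,0,0],0.5],
    [[0,0,0],[0,0,0],0.5],
    [[0,0,0],[0,0,0],0.5]
  ],
  "squeeze": 30
}}

```text
time: 13.62
position: [0.4691, -0.0024, 0.0701]
eef_rot: [3.141, -0.0, 0.001]
force: [-3.7, 0.3, 7.9]
width: 0.0548
```

Run:
```python
from h import *
f=grab('wrist','w11.png');np.savez('pics/w11.npz',**f)
to([.4692,-.0022,.0695])
im=f['image'][:,:,::-1]
cv2.imwrite('pics/w11b.png',cv2.resize(im[205:360,200:360],None,fx=3.8,fy=3.8,interpolation=cv2.INTER_CUBIC))
```

```text
t 13.67 pos [ 0.4691 -0.0024  0.0701] tilt [ 5.e-04 -2.e-04 -1.e+00] yaw -0.0001 tool delta mm [ 0.1 -0.2  0.6] wz -0.0001 F [-1.2  0.8  8.1] w 0.0551
```

View pics/w11b.png

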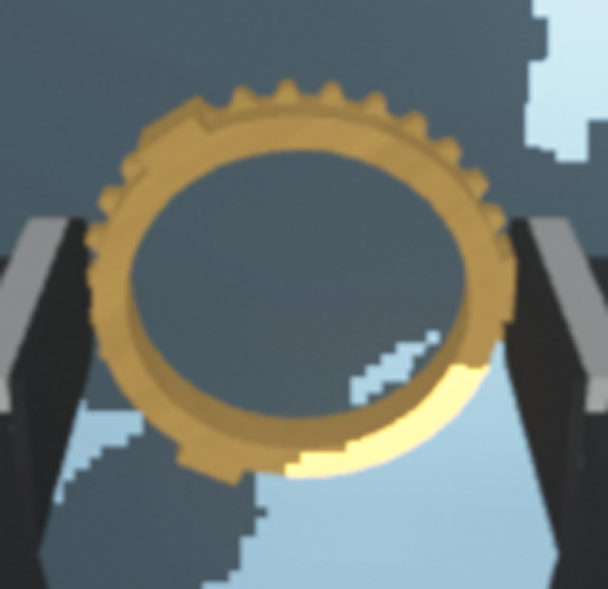

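>>> {"op": "step_arm", "data": {
  "commands": [
    [[0,0,-0.005],[0,0,0],0.5],
    [[0,0,-0.01],[0,0,0],0.5],
    [[0,0,-0.02],[0,0,0],0.5],
    [[0,0,-0.03],[0,0,0],0.5],
    [[0,0,-0.03],[0,0,0],0.5],
    [[0,-0.01,-0.03],[0,0,0],0.5],
    [[0.005,-0.02,-0.015],[0,0,0],0.5],
    [[0.01,-0.03,0],[0,0,0],0.5],
    [[0.01,-0.03,0],[0,0,0],0.5],
    [[0.01,-0.03,0],[0,0,0],0.5],
    [[0.01,-0.03,0],[0,0,0],0.5],
    [[0.01,-0.025,0],[0,0,0],0.5],
    [[0.006,-0.016,0],[0,0,0],0.5],
    [[0,-0.008,0],[0,0,0],0.5],
    [[0,-0.002,0],[0,0,0],0.5],
    [[0,0,0],[0,0,0],0.5],
    [[0,0,0],[0,0,0],0.5],
    [[0,0,0],[0,0,0],0.5]
  ]
}}

```text
time: 15.17
position: [0.5295, 0.1977, 0.2093]
eef_rot: [3.141, -0.002, -0.0]
force: [0.3, 0.1, -0.4]
width: 0.0551
```

Run:
```python
from h import *
import h
f=grab('wrist','w12.png');np.savez('pics/w12.npz',**f)
to([.6099,.1988,.15])
h.TOP=.12; print('tip',circ(f,(.61,.199),.012,.095,.105))
im=f['image'][:,:,::-1]
cv2.imwrite('pics/w12b.png',cv2.resize(im[205:360,200:360],None,fx=3.8,fy=3.8,interpolation=cv2.INTER_CUBIC))
```

```text
t 15.22 pos [0.5296 0.1977 0.2093] tilt [-2.e-04 -2.e-04 -1.e+00] yaw -0.0015 tool delta mm [80.3 -1.2 59.3] wz -0.0015 F [-1.  -0.4 -0.4] w 0.0552
tip (array([0.6099, 0.1988]), 0.0086, array([0.6099, 0.1988]), 0.009, array([0.6012, 0.19  ]), array([0.6185, 0.2072]))
```

View pics/w12b.png

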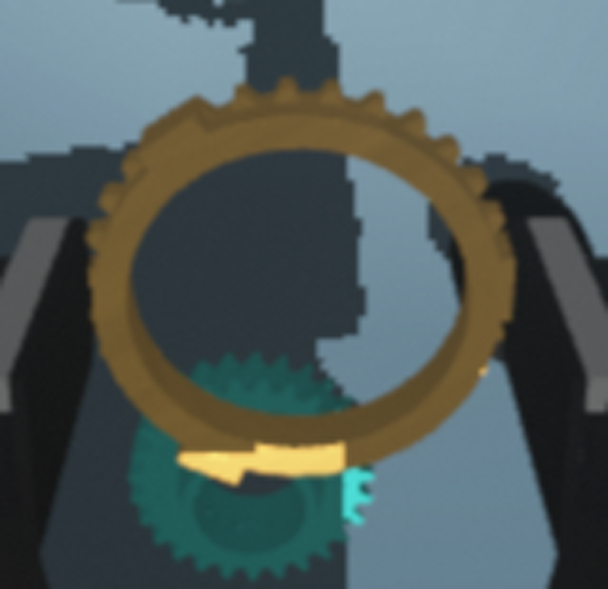

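View pics/w12.png

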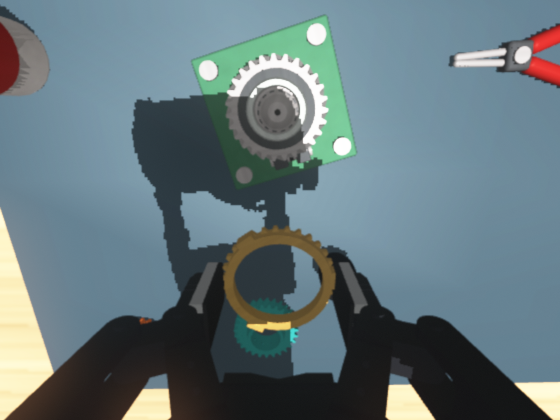

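```bash
cat >> h.py <<'E'
def rim(f,z,pts,ox=200,oy=205,k=3.8):
    s,p,R=hw()
    L=[R.T@(ray(f,ox+(x+.5)/k-.5,oy+(y+.5)/k-.5,p[2]-z)-p) for x,y in pts]
    print('ctr x %.4f y %.4f'%((L[2][0]+L[3][0])/2,(L[0][1]+L[1][1])/2),'diam y %.4f x %.4f'%(L[1][1]-L[0][1],L[2][0]-L[3][0]))
E
python3 - <<'E'
from h import *
f=dict(np.load('pics/w12.npz'))
rim(f,.0621,((131,290),(466,290),(300,150),(300,447)))
E
```

```text
ctr x 0.0001 y -0.0004 diam y 0.0429 x 0.0438
```

>>> {"op": "step_arm", "data": {
  "commands": [
    [[0.012,0,0],[0,0,0],0.5],
    [[0.02,-0.0007,0],[0,0,0],0.5],
    [[0.02,0,0],[0,0,0],0.5],
    [[0.018,0,0],[0,0,0],0.5],
    [[0.008,0,0],[0,0,0],0.5],
    [[0.002,0,0],[0,0,0],0.5],
    [[0,0,0.005],[0,0,0],0.5],
    [[0,0,0.01],[0,0,0],0.5],
    [[0,0,0.01],[0,0,0],0.5],
    [[0,0,0.01],[0,0,0],0.5],
    [[0,0,0.008],[0,0,0],0.5],
    [[0,0,0.006],[0,0,0],0.5],
    [[0,0,0.003],[0,0,0],0.5],
    [[0,0,0],[0,0,0],0.5],
    [[0,0,0],[0,0,0],0.5],
    [[0,0,0],[0,0,0],0.5]
  ]
}}

```text
time: 16.55
position: [0.6101, 0.1995, 0.1579]
eef_rot: [-3.141, 0.0, -0.002]
force: [-0.5, 0.2, -0.7]
width: 0.0553
```

Run:
```python
from h import *
f=grab('wrist','w13.png')
to([.6099,.1984,.1351])
```

```text
t 16.6 pos [0.6102 0.1995 0.158 ] tilt [ 1.4e-03  2.0e-04 -1.0e+00] yaw -0.0002 tool delta mm [-0.3  1.1 22.9] wz -0.0002 F [-0.2  1.2 -0.6] w 0.0548
```

View pics/w13.png

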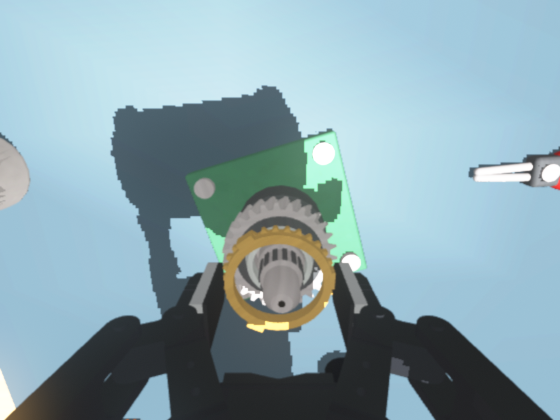

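>>> {"op": "step_arm", "data": {
  "commands": [
    [[0,0.001,0.002],[0,0,0],0.5],
    [[0,0,0.004],[0,0,0],0.5],
    [[0,0,0.005],[0,0,0],0.5],
    [[0,0,0.004],[0,0,0],0.5],
    [[0,0,0.003],[0,0,0],0.5],
    [[0,0,0.001],[0,0,0],0.5],
    [[0,0,0.001],[0,0,0],0.5],
    [[0,0,0.0005],[0,0,0],0.5],
    [[0,0,0],[0,0,0],0.5],
    [[0,0,0],[0,0,0],0.5]
  ]
}}

```text
time: 17.43
position: [0.6099, 0.1984, 0.1369]
eef_rot: [-3.142, 0.0, -0.001]
force: [0.3, 0.4, -1.4]
width: 0.055
```

Run:
```python
from h import *
f=grab('wrist','w14.png')
to([.6099,.1984,.1351])
```

```text
t 17.48 pos [0.6099 0.1984 0.1369] tilt [ 4.e-04  1.e-04 -1.e+00] yaw -0.0002 tool delta mm [0.  0.  1.8] wz -0.0002 F [ 0.6  0.2 -1.2] w 0.0547
```

View pics/w14.png

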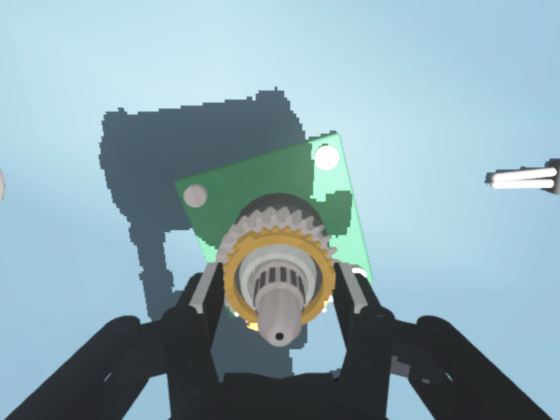

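>>> {"op": "step_arm", "data": {
  "commands": [
    [[0,0,0.0005],[0,0,0],0.5],
    [[0,0,0.0005],[0,0,0],0.5],
    [[0,0,0.0003],[0,0,0],0.5],
    [[0,0,0],[0,0,0],0.5],
    [[0,0,0],[0,0,0],0.5],
    [[0,0,0],[0,0,0],0.5]
  ]
}}

```text
time: 17.98
position: [0.6097, 0.1984, 0.1354]
eef_rot: [-3.142, 0.0, -0.0]
force: [0.4, -0.4, -0.3]
width: 0.055
```

>>> {"op": "step_arm", "data": {
  "commands": [
    [[0,0,0.0005],[0,0,0],0.5],
    [[0,0,0],[0,0,0],0.5],
    [[0,0,0],[0,0,0],0.5],
    [[0,0,0],[0,0,0],0.5]
  ]
}}

```text
time: 18.32
position: [0.6098, 0.1984, 0.1352]
eef_rot: [-3.142, 0.0, -0.0]
force: [-1.7, -0.2, 2.3]
width: 0.0552
```

>>> {"op": "step_arm", "data": {
  "commands": [
    [[0,0,0.0003],[0,0,0],0.5],
    [[0,0,0],[0,0,0],0.5],
    [[0,0,0],[0,0,0],0.66],
    [[0,0,0],[0,0,0],0.72],
    [[0,0,0],[0,0,0],0.76],
    [[0,0,0],[0,0,0],0.76],
    [[0,0,0],[0,0,0],0.76],
    [[0,0,-0.005],[0,0,0],0.76],
    [[0,0,-0.015],[0,0,0],0.76],
    [[0,0,-0.025],[0,0,0],0.76],
    [[0,0,-0.025],[0,0,0],0.76],
    [[0,0,-0.015],[0,0,0],0.8],
    [[-0.02,0,0],[0,0,0],0.86],
    [[-0.03,0,0],[0,0,0],0.86],
    [[-0.02,0,0],[0,0,0],0.86],
    [[-0.01,0,0],[0,0,0],0.86],
    [[0,0,0],[0,0,0],0.86],
    [[0,0,0],[0,0,0],0.86]
  ]
}}

```text
time: 19.82
position: [0.5299, 0.1985, 0.2202]
eef_rot: [-3.141, -0.0, -0.002]
force: [0.5, -0.5, 0.4]
width: 0.073
```

Run:
```python
from h import *
import h
f=grab('wrist','w15.png');np.savez('pics/w15.npz',**f)
to([.64,-.203,.22])
h.TOP=.12; print('tip',circ(f,(.61,.199),.012,.095,.105))
im=f['image'][:,:,::-1]
cv2.imwrite('pics/w15a.png',cv2.resize(im[30:190,200:360],None,fx=3.7,fy=3.7,interpolation=cv2.INTER_CUBIC))
W=cloud(f); c=(.6099,.1988); d=np.hypot(W[...,0]-c[0],W[...,1]-c[1])
m=(d>.0235)&(d<.027); a=np.arctan2(W[...,1]-c[1],W[...,0]-c[0])
for k in range(6):
    q=m&(np.floor((a+np.pi)/(np.pi/3))==k); print(k,q.sum(),np.nanmedian(W[q][:,2]).round(4))
```

```text
t 19.87 pos [0.5305 0.1984 0.2202] tilt [ 1.5e-03  1.0e-04 -1.0e+00] yaw -0.0003 tool delta mm [1.097e+02 4.013e+02 3.000e-01] wz -0.0003 F [-0.7  0.7  0.5] w 0.0733
tip (array([0.61  , 0.1989]), 0.0086, array([0.61  , 0.1988]), 0.009, array([0.6016, 0.1905]), array([0.6184, 0.2076]))
0 147 0.0732
1 187 0.0736
2 226 0.0736
3 245 0.0736
4 206 0.0735
5 170 0.0734
```

View pics/w15a.png

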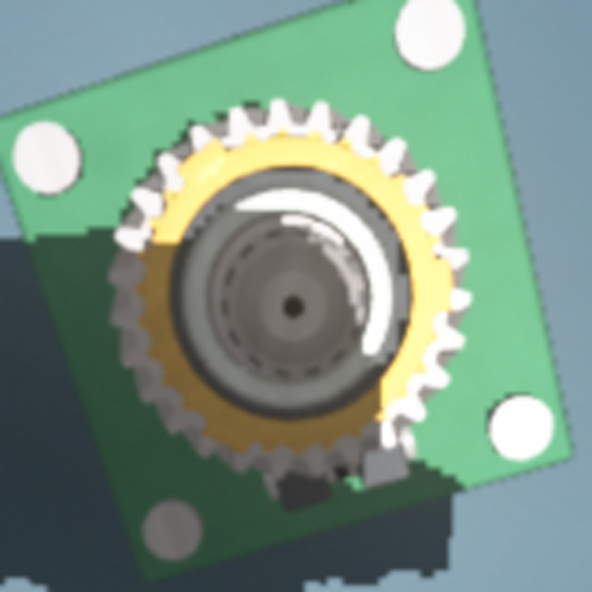

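>>> {"op": "step_arm", "data": {
  "commands": [
    [[0,0.015,0],[0,0,0],0.86],
    [[0,0.03,0],[0,0,0],0.86],
    [[0.005,0.035,0],[0,0,0],0.86],
    [[0.01,0.035,0],[0,0,0],0.86],
    [[0.01,0.035,0],[0,0,0],0.86],
    [[0.01,0.035,0],[0,0,0],0.86],
    [[0.01,0.035,0],[0,0,0],0.86],
    [[0.01,0.035,0],[0,0,0],0.86],
    [[0.01,0.035,0],[0,0,0],0.86],
    [[0.01,0.035,0.01],[0,0,0],0.86],
    [[0.01,0.035,0.02],[0,0,0],0.86],
    [[0.01,0.025,0.02],[0,0,0],0.86],
    [[0.01,0.012,0.02],[0,0,0],0.86],
    [[0.004,0.004,0.01],[0,0,0],0.86],
    [[0,0,0],[0,0,0],0.86],
    [[0,0,0],[0,0,0],0.86],
    [[0,0,0],[0,0,0],0.86]
  ]
}}

```text
time: 21.28
position: [0.6393, -0.2018, 0.1409]
eef_rot: [3.141, 0.002, 0.002]
force: [0.6, -0.4, 1.6]
width: 0.0732
```

Run:
```python
from h import *
f=grab('wrist','w16.png');np.savez('pics/w16.npz',**f)
to([.64,-.203,.07])
print('hub',circ(f,(.64,-.203),.031,.006,.012,'m16.png'))
```

```text
t 21.33 pos [ 0.6394 -0.2018  0.1414] tilt [ 0.0021 -0.001  -1.    ] yaw 0.0012 tool delta mm [ 0.5  1.2 71.4] wz 0.0012 F [ 0.5 -0.3  0.7] w 0.073
hub (array([ 0.6415, -0.2038]), 0.0311, array([ 0.6419, -0.2039]), 0.032, array([ 0.6102, -0.2347]), array([ 0.6732, -0.1729]))
```

View pics/w16.png

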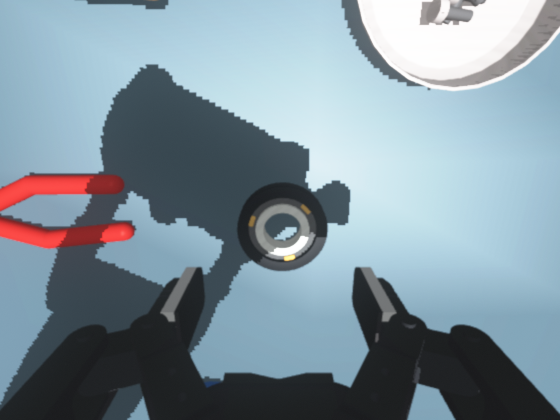

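>>> {"op": "step_arm", "data": {
  "commands": [
    [[0.002,0.002,0.01],[0,0,0],0.86],
    [[0,0,0.015],[0,0,0],0.86],
    [[0,0,0.015],[0,0,0],0.86],
    [[0,0,0.012],[0,0,0],0.86],
    [[0,0,0.01],[0,0,0],0.86],
    [[0,0,0.006],[0,0,0],0.86],
    [[0,0,0.0025],[0,0,0],0.86],
    [[0,0,0],[0,0,0],0.86],
    [[0,0,0],[0,0,0],0.86],
    [[0,0,0],[0,0,0],0.86]
  ]
}}

```text
time: 22.17
position: [0.6412, -0.2049, 0.0701]
eef_rot: [3.141, -0.0, 0.002]
force: [0.6, -0.0, 0.6]
width: 0.0733
```

Run:
```python
from h import *
f=grab('wrist','w17.png');np.savez('pics/w17.npz',**f)
to([.6416,-.2038,.0695])
```

```text
t 22.22 pos [ 0.6412 -0.205   0.0701] tilt [ 1.6e-03 -8.0e-04 -1.0e+00] yaw -0.0003 tool delta mm [ 0.4 -1.2  0.6] wz -0.0003 F [-0.1  0.4  0.2] w 0.0737
```

View pics/w17.png

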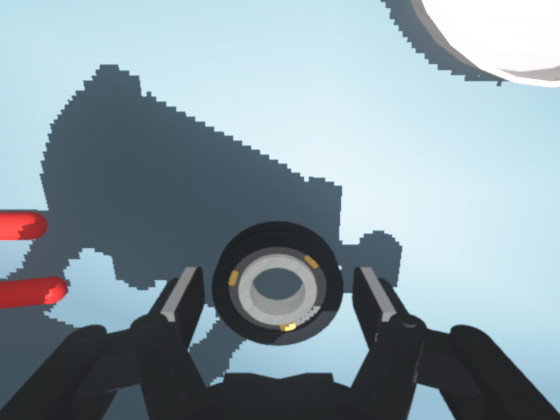

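>>> {"op": "step_arm", "data": {
  "commands": [
    [[0.0003,-0.001,0.0005],[0,0,0],0.78],
    [[0,0,0],[0,0,0],0.72],
    [[0,0,0],[0,0,0],0.66],
    [[0,0,0],[0,0,0],0.6],
    [[0,0,0],[0,0,0],0.56],
    [[0,0,0],[0,0,0],0.56],
    [[0,0,0],[0,0,0],0.56]
  ],
  "squeeze": 45
}}

```text
time: 22.8
position: [0.6415, -0.2039, 0.0697]
eef_rot: [3.141, -0.0, 0.002]
force: [-0.8, 0.5, 6.0]
width: 0.0599
```

Run:
```python
from h import *
to([.53,.1988,.21])
```

```text
t 22.8 pos [ 0.6415 -0.2039  0.0697] tilt [ 1.4e-03 -8.0e-04 -1.0e+00] yaw -0.0001 tool delta mm [-111.4 -402.6 -140.8] wz -0.0001 F [-0.8  0.5  6. ] w 0.0599
```

>>> {"op": "step_arm", "data": {
  "commands": [
    [[0,0,-0.005],[0,0,0],0.56],
    [[0,0,-0.01],[0,0,0],0.56],
    [[0,0,-0.02],[0,0,0],0.56],
    [[0,0,-0.03],[0,0,0],0.56],
    [[-0.005,-0.01,-0.03],[0,0,0],0.56],
    [[-0.01,-0.02,-0.03],[0,0,0],0.56],
    [[-0.01,-0.03,-0.015],[0,0,0],0.56],
    [[-0.01,-0.035,-0.005],[0,0,0],0.56],
    [[-0.01,-0.035,0],[0,0,0],0.56],
    [[-0.01,-0.035,0],[0,0,0],0.56],
    [[-0.01,-0.035,0],[0,0,0],0.56],
    [[-0.01,-0.035,0],[0,0,0],0.56],
    [[-0.01,-0.035,0],[0,0,0],0.56],
    [[-0.01,-0.035,0],[0,0,0],0.56],
    [[-0.01,-0.035,0],[0,0,0],0.56],
    [[-0.0065,-0.03,0],[0,0,0],0.56],
    [[0,-0.02,0],[0,0,0],0.56],
    [[0,-0.01,0],[0,0,0],0.56],
    [[0,-0.0025,0],[0,0,0],0.56]
  ]
}}

```text
time: 24.38
position: [0.5291, 0.2003, 0.2137]
eef_rot: [-3.141, -0.003, 0.0]
force: [0.5, -0.7, -2.5]
width: 0.0597
```

>>> {"op": "step_arm", "data": {
  "commands": [
    [[0,0,0],[0,0,0],0.56],
    [[0,0,0],[0,0,0],0.56],
    [[0,0,0],[0,0,0],0.56]
  ]
}}

```text
time: 24.63
position: [0.5298, 0.1976, 0.2135]
eef_rot: [3.141, -0.003, -0.0]
force: [-0.4, 0.3, -2.6]
width: 0.0598
```

Run:
```python
from h import *
import h
f=grab('wrist','w18.png');np.savez('pics/w18.npz',**f)
to([.6099,.1988,.1447])
h.TOP=.12; print('tip',circ(f,(.61,.199),.012,.095,.105))
im=f['image'][:,:,::-1]
cv2.imwrite('pics/w18b.png',cv2.resize(im[205:360,200:360],None,fx=3.8,fy=3.8,interpolation=cv2.INTER_CUBIC))
```

```text
t 24.68 pos [0.5298 0.1977 0.2136] tilt [-2.e-04 -3.e-04 -1.e+00] yaw -0.002 tool delta mm [80.1 -1.3 68.8] wz -0.002 F [ 0.8 -0.  -2.6] w 0.0594
tip (array([0.6099, 0.1988]), 0.0087, array([0.6099, 0.1988]), 0.009, array([0.6013, 0.1902]), array([0.6185, 0.2073]))
```

View pics/w18b.png

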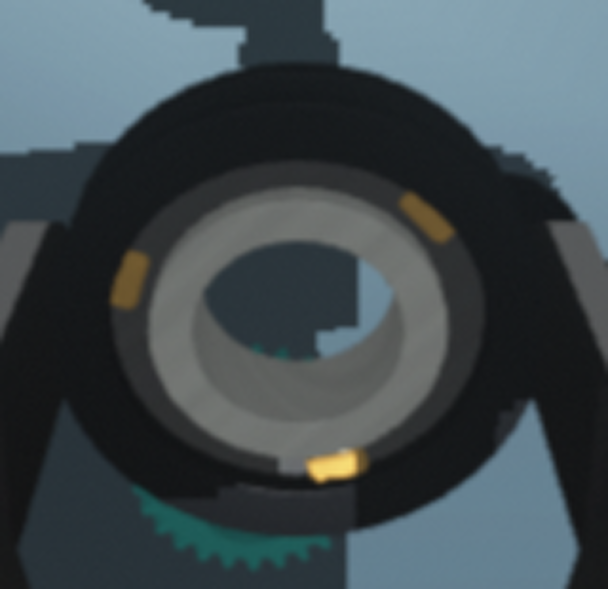

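View pics/w18.png

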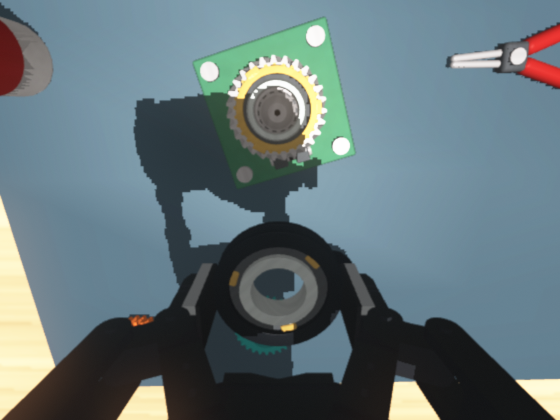

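Run:
```python
from h import *
f=dict(np.load('pics/w18.npz'))
rim(f,.0557,((192,330),(404,330),(298,240),(298,423)))
```

```text
ctr x 0.0002 y -0.0004 diam y 0.0262 x 0.0262
```

>>> {"op": "step_arm", "data": {
  "commands": [
    [[0.012,0,0],[0,0,0],0.56],
    [[0.02,0,0],[0,0,0],0.56],
    [[0.02,0,0],[0,0,0],0.56],
    [[0.018,0,0],[0,0,0],0.56],
    [[0.008,0,0],[0,0,0],0.56],
    [[0.002,0,0],[0,0,0],0.56],
    [[0,0,0.005],[0,0,0],0.56],
    [[0,0,0.01],[0,0,0],0.56],
    [[0,0,0.01],[0,0,0],0.56],
    [[0,0,0.005],[0,0,0],0.56],
    [[0,0,0],[0,0,0],0.56],
    [[0,0,0],[0,0,0],0.56],
    [[0,0,0],[0,0,0],0.56]
  ]
}}

```text
time: 25.77
position: [0.6095, 0.199, 0.1838]
eef_rot: [-3.142, -0.0, -0.001]
force: [0.9, 0.5, -2.8]
width: 0.0597
```

Run:
```python
from h import *
to([.6097,.1984,.1447])
```

```text
t 25.77 pos [0.6095 0.199  0.1838] tilt [ 4.e-04  0.e+00 -1.e+00] yaw 0.0 tool delta mm [ 0.2  0.6 39.1] wz 0.0 F [ 0.9  0.5 -2.8] w 0.0597
```

>>> {"op": "step_arm", "data": {
  "commands": [
    [[0,0.0006,0.003],[0,0,0],0.56],
    [[0,0,0.005],[0,0,0],0.56],
    [[0,0,0.006],[0,0,0],0.56],
    [[0,0,0.006],[0,0,0],0.56],
    [[0,0,0.005],[0,0,0],0.56],
    [[0,0,0.003],[0,0,0],0.56],
    [[0,0,0.001],[0,0,0],0.56],
    [[0,0,0],[0,0,0],0.56],
    [[0,0,0],[0,0,0],0.56]
  ]
}}

```text
time: 26.52
position: [0.6097, 0.1983, 0.1547]
eef_rot: [-3.142, 0.0, -0.001]
force: [0.1, -0.4, -2.3]
width: 0.0597
```

Run:
```python
from h import *
f=grab('wrist','w19.png')
to([.6097,.1984,.1447])
```

```text
t 26.57 pos [0.6098 0.1983 0.155 ] tilt [ 7.e-04  1.e-04 -1.e+00] yaw -0.0002 tool delta mm [-0.1 -0.1 10.3] wz -0.0002 F [-0.2  0.2 -1.2] w 0.0603
```

View pics/w19.png

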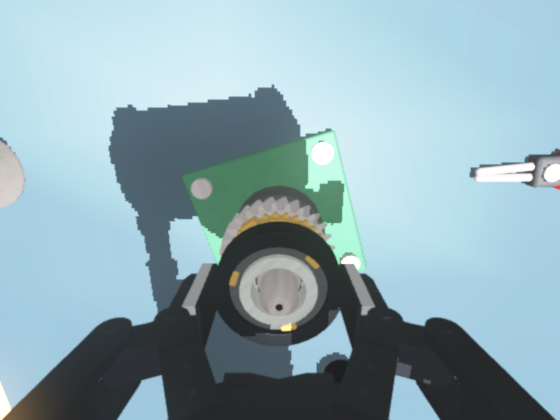

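Hub is on the shaft, centred and free. I'll lower the remaining 10 mm.

>>> {"op": "step_arm", "data": {
  "commands": [
    [[0,0,0.002],[0,0,0],0.56],
    [[0,0,0.003],[0,0,0],0.56],
    [[0,0,0.002],[0,0,0],0.56],
    [[0,0,0.001],[0,0,0],0.56],
    [[0,0,0.0007],[0,0,0],0.56],
    [[0,0,0],[0,0,0],0.56],
    [[0,0,0],[0,0,0],0.56]
  ]
}}

```text
time: 27.15
position: [0.6096, 0.1983, 0.1459]
eef_rot: [-3.142, 0.0, -0.0]
force: [-0.6, -0.5, -2.3]
width: 0.0599
```

>>> {"op": "step_arm", "data": {
  "commands": [
    [[0,0,0.0005],[0,0,0],0.56],
    [[0,0,0],[0,0,0],0.56],
    [[0,0,0.0004],[0,0,0],0.56],
    [[0,0,0],[0,0,0],0.56],
    [[0,0,0],[0,0,0],0.56]
  ]
}}

```text
time: 27.57
position: [0.6095, 0.1983, 0.145]
eef_rot: [-3.142, 0.0, 0.0]
force: [0.7, 0.0, -1.6]
width: 0.06
```

>>> {"op": "step_arm", "data": {
  "commands": [
    [[0,0,0.0004],[0,0,0],0.56],
    [[0,0,0],[0,0,0],0.56],
    [[0,0,0.0003],[0,0,0],0.56],
    [[0,0,0],[0,0,0],0.56],
    [[0,0,0],[0,0,0],0.56]
  ]
}}

```text
time: 27.98
position: [0.6096, 0.1983, 0.1447]
eef_rot: [-3.142, 0.0, -0.0]
force: [-1.2, 0.2, 1.3]
width: 0.0602
```

>>> {"op": "step_arm", "data": {
  "commands": [
    [[0,0,0.0002],[0,0,0],0.56],
    [[0,0,0],[0,0,0],0.7],
    [[0,0,0],[0,0,0],0.76],
    [[0,0,0],[0,0,0],0.82],
    [[0,0,0],[0,0,0],0.82],
    [[0,0,0],[0,0,0],0.82],
    [[0,0,-0.005],[0,0,0],0.82],
    [[0,0,-0.015],[0,0,0],0.82],
    [[0,0,-0.025],[0,0,0],0.82],
    [[0,0,-0.02],[0,0,0],0.82],
    [[0,0,-0.01],[0,0,0],0.82],
    [[-0.02,0,0],[0,0,0],0.82],
    [[-0.03,0,0],[0,0,0],0.82],
    [[-0.02,0,0],[0,0,0],0.82],
    [[-0.01,0,0],[0,0,0],0.82],
    [[0,0,0],[0,0,0],0.82],
    [[0,0,0],[0,0,0],0.82]
  ]
}}

```text
time: 29.4
position: [0.5295, 0.1984, 0.2192]
eef_rot: [-3.142, -0.0, -0.001]
force: [0.6, 0.5, -0.2]
width: 0.0698
```

Run:
```python
from h import *
import h
f=grab('wrist','w20.png');np.savez('pics/w20.npz',**f)
to([.452,-.280,.14])
h.TOP=.12; print('tip',circ(f,(.61,.199),.012,.095,.105))
im=f['image'][:,:,::-1]
cv2.imwrite('pics/w20a.png',cv2.resize(im[30:190,200:360],None,fx=3.7,fy=3.7,interpolation=cv2.INTER_CUBIC))
W=cloud(f); c=(.6099,.1988); d=np.hypot(W[...,0]-c[0],W[...,1]-c[1])
a=np.arctan2(W[...,1]-c[1],W[...,0]-c[0])
for k in range(6):
    for lo,hi in ((.015,.019),(.025,.029)):
        q=(d>lo)&(d<hi)&(np.floor((a+np.pi)/(np.pi/3))==k); print(k,lo,q.sum(),np.nanmedian(W[q][:,2]).round(4))
```

```text
t 29.45 pos [0.5301 0.1983 0.2192] tilt [ 8.e-04  1.e-04 -1.e+00] yaw -0.0003 tool delta mm [-78.  478.3  79.1] wz -0.0003 F [-0.8  0.9  0.3] w 0.0701
tip (array([0.6099, 0.1988]), 0.0086, array([0.6098, 0.1988]), 0.009, array([0.6012, 0.1904]), array([0.6184, 0.2074]))
0 0.015 166 0.0892
0 0.025 285 0.0896
1 0.015 183 0.0894
1 0.025 321 0.0896
2 0.015 196 0.0895
2 0.025 352 0.0895
3 0.015 208 0.0896
3 0.025 357 0.0897
4 0.015 187 0.0896
4 0.025 317 0.0896
5 0.015 170 0.0895
5 0.025 284 0.0895
```

View pics/w20a.png

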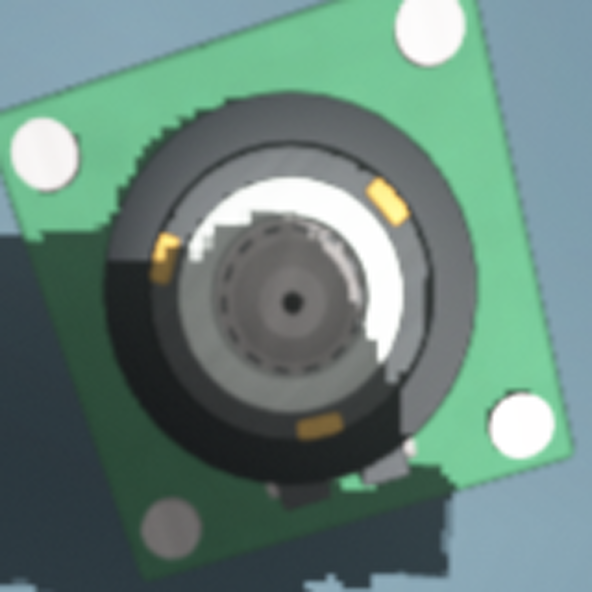

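>>> {"op": "step_arm", "data": {
  "commands": [
    [[-0.005,0.015,0],[0,0,0],0.72],
    [[-0.005,0.03,0],[0,0,0],0.72],
    [[-0.005,0.035,0],[0,0,0],0.72],
    [[-0.005,0.035,0],[0,0,0],0.72],
    [[-0.005,0.035,0],[0,0,0],0.72],
    [[-0.005,0.035,0],[0,0,0],0.72],
    [[-0.005,0.035,0],[0,0,0],0.72],
    [[-0.005,0.035,0],[0,0,0],0.72],
    [[-0.005,0.035,0],[0,0,0],0.72],
    [[-0.005,0.035,0],[0,0,0],0.72],
    [[-0.005,0.035,0],[0,0,0],0.72],
    [[-0.005,0.035,0],[0,0,0],0.72],
    [[-0.005,0.035,0.01],[0,0,0],0.72],
    [[-0.005,0.025,0.02],[0,0,0],0.72],
    [[-0.005,0.015,0.02],[0,0,0],0.72],
    [[-0.003,0.006,0.02],[0,0,0],0.72],
    [[0,0.002,0.01],[0,0,0],0.72],
    [[0,0,0],[0,0,0],0.72],
    [[0,0,0],[0,0,0],0.72],
    [[0,0,0],[0,0,0],0.72]
  ]
}}

```text
time: 31.12
position: [0.4525, -0.2798, 0.1403]
eef_rot: [3.14, 0.001, 0.002]
force: [-0.2, -0.1, 0.5]
width: 0.0613
```

Run:
```python
from h import *
f=grab('wrist','w21.png');np.savez('pics/w21.npz',**f)
to([.452,-.280,.0725])
print('brg',circ(f,(.452,-.280),.023,.005,.01,'m21.png'))
```

```text
t 31.17 pos [ 0.4526 -0.2798  0.1406] tilt [ 0.002  -0.0018 -1.    ] yaw 0.0008 tool delta mm [-0.7  0.1 68.1] wz 0.0008 F [-0.2  1.2 -0.1] w 0.0613
brg (array([ 0.4549, -0.2813]), 0.0234, array([ 0.4549, -0.2812]), 0.0243, array([ 0.4307, -0.3045]), array([ 0.4785, -0.2585]))
```

View pics/w21.png

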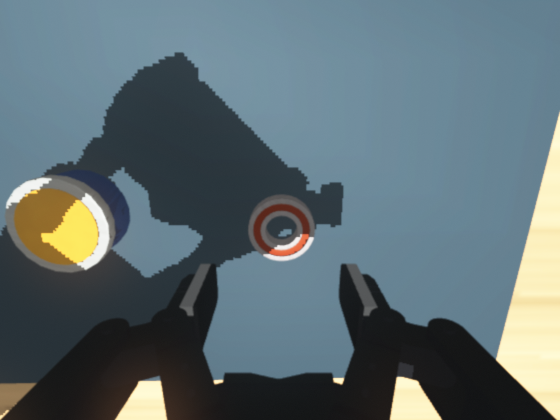

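>>> {"op": "step_arm", "data": {
  "commands": [
    [[0.002,0.001,0.01],[0,0,0],0.72],
    [[0,0,0.015],[0,0,0],0.72],
    [[0,0,0.015],[0,0,0],0.72],
    [[0,0,0.012],[0,0,0],0.72],
    [[0,0,0.008],[0,0,0],0.72],
    [[0,0,0.005],[0,0,0],0.72],
    [[0,0,0.002],[0,0,0],0.72],
    [[0,0,0],[0,0,0],0.72],
    [[0,0,0],[0,0,0],0.72],
    [[0,0,0],[0,0,0],0.72]
  ]
}}

```text
time: 32.0
position: [0.4539, -0.2811, 0.0729]
eef_rot: [3.14, -0.0, 0.002]
force: [-0.5, 0.2, 0.1]
width: 0.0614
```

Run:
```python
from h import *
f=grab('wrist','w22.png');np.savez('pics/w22.npz',**f)
to([.4549,-.2812,.0725])
```

```text
t 32.05 pos [ 0.4538 -0.2811  0.0728] tilt [ 0.001 -0.001 -1.   ] yaw -0.0002 tool delta mm [1.1 0.1 0.3] wz -0.0002 F [-0.1 -1.1 -0.2] w 0.0619
```

View pics/w22.png

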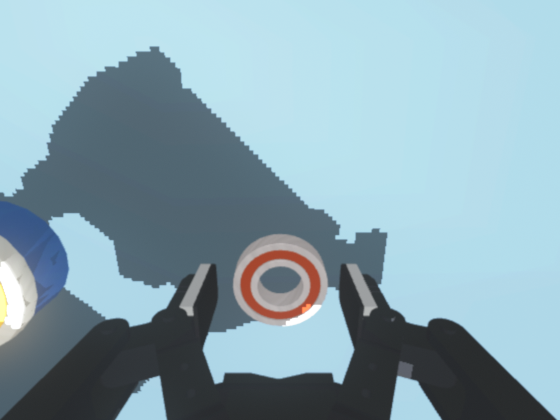

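>>> {"op": "step_arm", "data": {
  "commands": [
    [[0.001,0,0],[0,0,0],0.64],
    [[0,0,0],[0,0,0],0.58],
    [[0,0,0],[0,0,0],0.52],
    [[0,0,0],[0,0,0],0.46],
    [[0,0,0],[0,0,0],0.4],
    [[0,0,0],[0,0,0],0.4],
    [[0,0,0],[0,0,0],0.4],
    [[0,0,0],[0,0,0],0.4]
  ],
  "squeeze": 40
}}

```text
time: 32.72
position: [0.4547, -0.281, 0.0729]
eef_rot: [3.141, -0.0, 0.001]
force: [-1.1, 1.5, 5.3]
width: 0.0436
```

Run:
```python
from h import *
to([.53,.1988,.22])
```

```text
t 32.72 pos [ 0.4547 -0.281   0.0729] tilt [ 5.e-04 -6.e-04 -1.e+00] yaw -0.0001 tool delta mm [  75.3 -479.7 -147.3] wz -0.0001 F [-1.1  1.5  5.3] w 0.0436
```

>>> {"op": "step_arm", "data": {
  "commands": [
    [[0,0,-0.005],[0,0,0],0.4],
    [[0,0,-0.01],[0,0,0],0.4],
    [[0,0,-0.02],[0,0,0],0.4],
    [[0,0,-0.03],[0,0,0],0.4],
    [[0.002,-0.01,-0.03],[0,0,0],0.4],
    [[0.003,-0.02,-0.03],[0,0,0],0.4],
    [[0.005,-0.03,-0.015],[0,0,0],0.4],
    [[0.005,-0.035,-0.007],[0,0,0],0.4],
    [[0.005,-0.035,0],[0,0,0],0.4],
    [[0.005,-0.035,0],[0,0,0],0.4],
    [[0.005,-0.035,0],[0,0,0],0.4],
    [[0.005,-0.035,0],[0,0,0],0.4],
    [[0.005,-0.035,0],[0,0,0],0.4],
    [[0.005,-0.035,0],[0,0,0],0.4],
    [[0.005,-0.035,0],[0,0,0],0.4],
    [[0.005,-0.035,0],[0,0,0],0.4],
    [[0.005,-0.035,0],[0,0,0],0.4],
    [[0.005,-0.03,0],[0,0,0],0.4],
    [[0.005,-0.02,0],[0,0,0],0.4],
    [[0.005,-0.015,0],[0,0,0],0.4]
  ]
}}

```text
time: 34.38
position: [0.5292, 0.1966, 0.2196]
eef_rot: [-3.141, -0.003, -0.0]
force: [0.4, -0.9, -0.7]
width: 0.0443
```

>>> {"op": "step_arm", "data": {
  "commands": [
    [[0,-0.004,0],[0,0,0],0.4],
    [[0,-0.001,0],[0,0,0],0.4],
    [[0,0,0],[0,0,0],0.4],
    [[0,0,0],[0,0,0],0.4],
    [[0,0,0],[0,0,0],0.4]
  ]
}}

```text
time: 34.8
position: [0.5294, 0.1983, 0.2191]
eef_rot: [3.141, -0.002, -0.0]
force: [-0.5, -0.9, -1.1]
width: 0.0438
```

Run:
```python
from h import *
import h
f=grab('wrist','w23.png');np.savez('pics/w23.npz',**f)
to([.6099,.1988,.1619])
h.TOP=.12; print('tip',circ(f,(.61,.199),.012,.095,.105))
im=f['image'][:,:,::-1]
cv2.imwrite('pics/w23b.png',cv2.resize(im[205:360,200:360],None,fx=3.8,fy=3.8,interpolation=cv2.INTER_CUBIC))
```

```text
t 34.85 pos [0.5295 0.1984 0.2192] tilt [-1.e-04 -1.e-04 -1.e+00] yaw -0.0015 tool delta mm [80.4 -0.5 57.3] wz -0.0015 F [-0.6 -0.4 -2.2] w 0.0439
tip (array([0.6099, 0.1988]), 0.0086, array([0.6099, 0.1988]), 0.0089, array([0.6016, 0.1902]), array([0.6188, 0.2072]))
```

View pics/w23b.png

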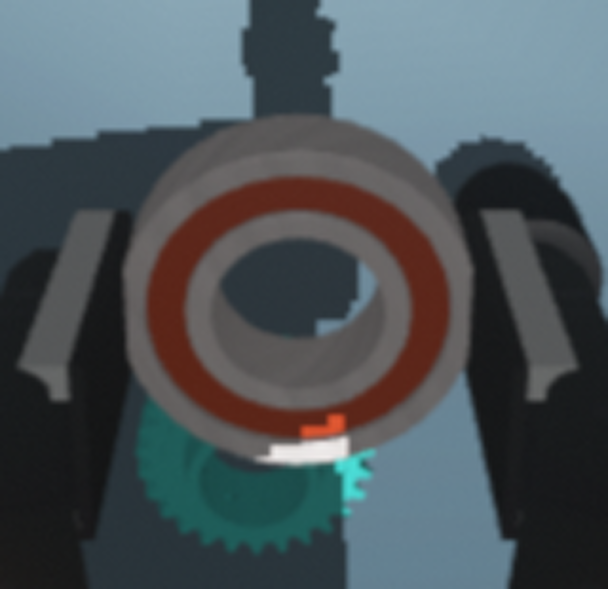

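Run:
```python
from h import *
f=dict(np.load('pics/w23.npz'))
rim(f,.0609,((212,312),(385,312),(298,238),(298,388)))
```

```text
ctr x -0.0005 y -0.0004 diam y 0.0221 x 0.0221
```

>>> {"op": "step_arm", "data": {
  "commands": [
    [[0.012,0,0],[0,0,0],0.4],
    [[0.02,0,0],[0,0,0],0.4],
    [[0.02,0,0],[0,0,0],0.4],
    [[0.018,0,0],[0,0,0],0.4],
    [[0.008,0,0],[0,0,0],0.4],
    [[0.002,0,0],[0,0,0],0.4],
    [[0,0,0.005],[0,0,0],0.4],
    [[0,0,0.01],[0,0,0],0.4],
    [[0,0,0.005],[0,0,0],0.4],
    [[0,0,0],[0,0,0],0.4],
    [[0,0,0],[0,0,0],0.4],
    [[0,0,0],[0,0,0],0.4]
  ]
}}

```text
time: 35.85
position: [0.6093, 0.1994, 0.1992]
eef_rot: [3.142, 0.0, -0.0]
force: [-0.5, -0.5, -1.3]
width: 0.044
```

Run:
```python
from h import *
to([.6099,.1985,.1619])
```

```text
t 35.85 pos [0.6093 0.1994 0.1992] tilt [-1.e-04 -0.e+00 -1.e+00] yaw 0.0 tool delta mm [ 0.6  0.9 37.3] wz 0.0 F [-0.5 -0.5 -1.3] w 0.044
```

>>> {"op": "step_arm", "data": {
  "commands": [
    [[0.001,0.001,0],[0,0,0],0.4],
    [[0,0,0.003],[0,0,0],0.4],
    [[0,0,0.005],[0,0,0],0.4],
    [[0,0,0.006],[0,0,0],0.4],
    [[0,0,0.006],[0,0,0],0.4],
    [[0,0,0.004],[0,0,0],0.4],
    [[0,0,0.002],[0,0,0],0.4],
    [[0,0,0.001],[0,0,0],0.4],
    [[0,0,0],[0,0,0],0.4],
    [[0,0,0],[0,0,0],0.4]
  ]
}}

```text
time: 36.68
position: [0.6107, 0.1983, 0.1723]
eef_rot: [-3.142, 0.0, -0.001]
force: [0.1, 0.6, -2.2]
width: 0.0441
```

Run:
```python
from h import *
f=grab('wrist','w24.png')
to([.6104,.1985,.1619])
```

```text
t 36.73 pos [0.6108 0.1983 0.1725] tilt [ 7.e-04  1.e-04 -1.e+00] yaw -0.0001 tool delta mm [-0.4 -0.2 10.6] wz -0.0001 F [-0.7  0.6 -1.3] w 0.0441
```

View pics/w24.png

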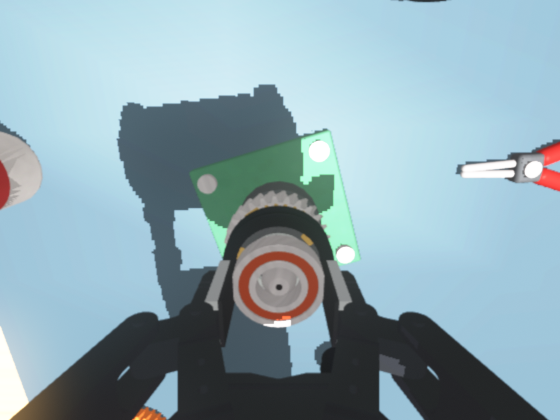

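Shaft nose is centred in the bearing bore at (280,287). I'll continue down.

>>> {"op": "step_arm", "data": {
  "commands": [
    [[-0.0003,0,0.002],[0,0,0],0.4],
    [[0,0,0.003],[0,0,0],0.4],
    [[0,0,0.002],[0,0,0],0.4],
    [[0,0,0.001],[0,0,0],0.4],
    [[0,0,0.0007],[0,0,0],0.4],
    [[0,0,0],[0,0,0],0.4],
    [[0,0,0],[0,0,0],0.4]
  ]
}}

```text
time: 37.32
position: [0.6102, 0.1983, 0.1634]
eef_rot: [-3.142, 0.0, 0.0]
force: [-0.3, -0.9, -1.2]
width: 0.0436
```

>>> {"op": "step_arm", "data": {
  "commands": [
    [[0,0,0.0005],[0,0,0],0.4],
    [[0,0,0],[0,0,0],0.4],
    [[0,0,0.0005],[0,0,0],0.4],
    [[0,0,0],[0,0,0],0.4],
    [[0,0,0],[0,0,0],0.4]
  ]
}}

```text
time: 37.73
position: [0.6102, 0.1983, 0.1624]
eef_rot: [3.142, -0.0, -0.0]
force: [-0.0, 0.1, -1.7]
width: 0.0439
```

>>> {"op": "step_arm", "data": {
  "commands": [
    [[0,0,0.0004],[0,0,0],0.4],
    [[0,0,0],[0,0,0],0.4],
    [[0,0,0.0004],[0,0,0],0.4],
    [[0,0,0],[0,0,0],0.4],
    [[0,0,0],[0,0,0],0.4]
  ]
}}

```text
time: 38.15
position: [0.6103, 0.1983, 0.162]
eef_rot: [3.142, -0.0, 0.0]
force: [-2.1, 0.2, 1.6]
width: 0.0444
```

>>> {"op": "step_arm", "data": {
  "commands": [
    [[0,0,0.0002],[0,0,0],0.4],
    [[0,0,0],[0,0,0],0.54],
    [[0,0,0],[0,0,0],0.6],
    [[0,0,0],[0,0,0],0.66],
    [[0,0,0],[0,0,0],0.66],
    [[0,0,0],[0,0,0],0.66],
    [[0,0,-0.005],[0,0,0],0.66],
    [[0,0,-0.015],[0,0,0],0.66],
    [[0,0,-0.025],[0,0,0],0.66],
    [[0,0,-0.015],[0,0,0],0.66],
    [[0,0,-0.005],[0,0,0],0.7],
    [[-0.02,0,0],[0,0,0],0.7],
    [[-0.03,0,0],[0,0,0],0.7],
    [[-0.02,0,0],[0,0,0],0.7],
    [[-0.01,0,0],[0,0,0],0.7],
    [[0,0,0],[0,0,0],0.7],
    [[0,0,0],[0,0,0],0.7]
  ]
}}

```text
time: 39.57
position: [0.5301, 0.1983, 0.2262]
eef_rot: [3.142, 0.0, 0.0]
force: [0.3, -0.6, 0.3]
width: 0.0594
```

Run:
```python
from h import *
f=grab('wrist','w25.png');grab('scene','sc25.png');g=grab('side','s25.png')
to([.6,.2,.2])
im=f['image'][:,:,::-1]
a=cv2.resize(im[30:190,200:360],(400,400),interpolation=cv2.INTER_CUBIC)
b=cv2.resize(g['image'][195:295,200:300,::-1],(400,400),interpolation=cv2.INTER_CUBIC)
cv2.imwrite('pics/w25a.png',np.hstack([a,b]))
W=cloud(f); c=(.6099,.1988); d=np.hypot(W[...,0]-c[0],W[...,1]-c[1])
a=np.arctan2(W[...,1]-c[1],W[...,0]-c[0])
for lo,hi in ((.013,.021),(.026,.029)):
    print(lo,[np.nanmedian(W[(d>lo)&(d<hi)&(np.floor((a+np.pi)/(np.pi/3))==k)][:,2]).round(4) for k in range(6)])
```

```text
t 39.72 pos [0.531  0.1982 0.2264] tilt [ 5.e-04  0.e+00 -1.e+00] yaw -0.0005 tool delta mm [68.9 -1.9 26.4] wz -0.0005 F [0.7 0.6 0.5] w 0.0597
0.013 [np.float64(0.1009), np.float64(0.1009), np.float64(0.101), np.float64(0.1009), np.float64(0.1009), np.float64(0.1009)]
0.026 [np.float64(0.0896), np.float64(0.0896), np.float64(0.0895), np.float64(0.0896), np.float64(0.0895), np.float64(0.0895)]
```

View pics/w25a.png

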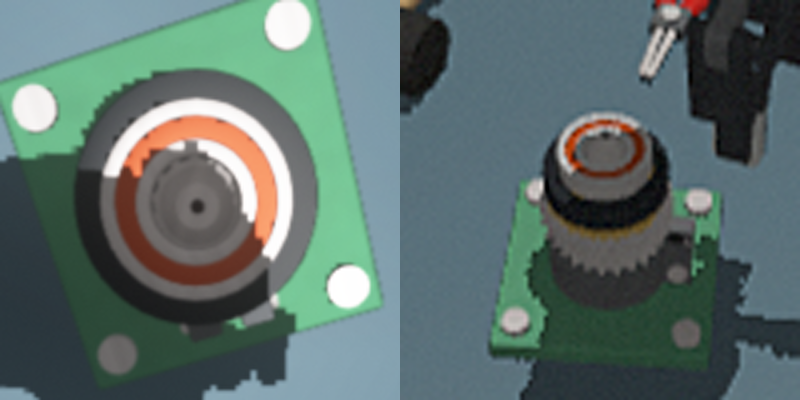

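View pics/sc25.png

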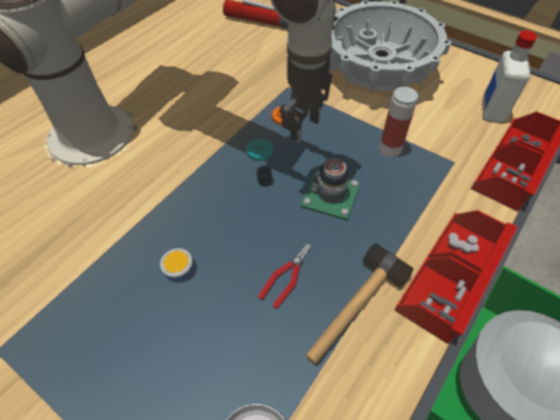

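The stack is complete: the bearing's top lies flat at 0.101 m, as it should. The socket (264,175), tin (176,264), pliers, mallet and can are where they began, and the gripper is clear.

```bash
python3 -c "
from plant import arm
print(arm.job_done())"
```

```text
the job is handed in; nothing more can be done
None
```

The gearbox shaft is built up and handed in at about 40 s of the 125 s allowed. I picked up the steel speed gear, brass ring, hub and ball bearing in that order. Each was lowered until the wrist force showed light contact, then released with the same side up.

**Last checks**
- **Heights:** the bearing's top read 0.101 m all the way round, the expected value. The hub's top read 0.0895 m (0.089 expected), and the ring's top, read before the hub went on, 0.0735 m (0.073 expected).
- **Position:** the shaft tip stayed at (0.610, 0.199) throughout.
- **Bench:** by eye in the last overview picture, the socket, tin, pliers, mallet and can were where they started. The arm went near neither the orange nor the turquoise gear; they were partly hidden or shaded in that picture.
- **Forces:** readings stayed within about 8 N, well under the limits.

No check failed. The scene camera's position estimates differed from the wrist camera's by 2 to 4 mm, so I used the wrist camera for the final alignment.

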